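Close, shake and put away the polishing pots

TASK

Press the blue lid of every polishing pot on the green mat fully home and stand all the pots upright on the shaker's deck; only then pull the red knob straight out to its on stop, let the shaker run for about three seconds with the pots on it, and push the knob fully in again. Then stand all the pots upright on the floor of the wooden tray, and leave the other things on the bench where they are; never switch the shaker on while a lid on any pot is not fully home.

Things in the scene. Friction and masses are not known exactly. Their poses are not given: they have to be found in the camera images.
- pot_a: small round polishing pot, white with a grey band and a blue lid; body 44 mm diameter, 40 mm tall, 160 g in all (mass varies); origin at the centre of its underside, z up. It stands upright on the green mat at the start. Grip the white body (its pad height 20 to 35 mm above the underside). Absent (None) in some starts; two or three of the four pots are present
- lid_a (a joint): how far the lid of pot_a is pressed in: 0 = proud by 6 mm, 0.006 = fully home on the pot's rim (starts between 0 and 0.0025). A stiff push-fit: it slides straight down under about 6 N on its top, then stops hard; it stays where it is left. The lid is a flat blue disc, 42 mm in diameter and 8 mm thick, centred on the pot; its top is 54.5 mm above the underside of the pot at 0 and 48.5 mm when home
- pot_b: small round polishing pot, white with a grey band and a blue lid; body 44 mm diameter, 40 mm tall, 160 g in all (mass varies); origin at the centre of its underside, z up. It stands upright on the green mat at the start. Grip the white body (its pad height 20 to 35 mm above the underside). Absent (None) in some starts; two or three of the four pots are present
- lid_b (a joint): how far the lid of pot_b is pressed in: 0 = proud by 6 mm, 0.006 = fully home on the pot's rim (starts between 0 and 0.0025). A stiff push-fit: it slides straight down under about 6 N on its top, then stops hard; it stays where it is left. The lid is a flat blue disc, 42 mm in diameter and 8 mm thick, centred on the pot; its top is 54.5 mm above the underside of the pot at 0 and 48.5 mm when home
- pot_c: small round polishing pot, white with a grey band and a blue lid; body 44 mm diameter, 40 mm tall, 160 g in all (mass varies); origin at the centre of its underside, z up. It stands upright on the green mat at the start. Grip the white body (its pad height 20 to 35 mm above the underside). Absent (None) in some starts; two or three of the four pots are present
- lid_c (a joint): how far the lid of pot_c is pressed in: 0 = proud by 6 mm, 0.006 = fully home on the pot's rim (starts between 0 and 0.0025). A stiff push-fit: it slides straight down under about 6 N on its top, then stops hard; it stays where it is left. The lid is a flat blue disc, 42 mm in diameter and 8 mm thick, centred on the pot; its top is 54.5 mm above the underside of the pot at 0 and 48.5 mm when home
- pot_d: small round polishing pot, white with a grey band and a blue lid; body 44 mm diameter, 40 mm tall, 160 g in all (mass varies); origin at the centre of its underside, z up. It stands upright on the green mat at the start. Grip the white body (its pad height 20 to 35 mm above the underside). Absent (None) in some starts; two or three of the four pots are present
- lid_d (a joint): how far the lid of pot_d is pressed in: 0 = proud by 6 mm, 0.006 = fully home on the pot's rim (starts between 0 and 0.0025). A stiff push-fit: it slides straight down under about 6 N on its top, then stops hard; it stays where it is left. The lid is a flat blue disc, 42 mm in diameter and 8 mm thick, centred on the pot; its top is 54.5 mm above the underside of the pot at 0 and 48.5 mm when home
- shaker: bench shaker, a low blue machine fixed to the bench: body 150 mm deep (its x) by 290 mm wide (its y), origin at the centre of its underside; its front, with the knob, faces its -x (towards the robot). The deck takes up its +y end, the grey control end (top 75 mm above the bench) its -y end
- deck (a point): centre of the deck's flat black floor, 70 mm above the bench, axes as the shaker's; the floor is 124 mm (x) by 194 mm (y) inside an aluminium rim 6 mm wide that stands 8 mm above the floor
- pull_knob (a joint): how far the knob is pulled out: 0 = in (off), 0.020 = out (on), m. It slides straight out along the shaker's -x. A sprung detent holds it at either end: about 4 N takes it off an end, and once well past half way it snaps to the other
- knob_grip (a point): centre of the red knob's head: a cylinder 32 mm in diameter and 16 mm long, axis along the shaker's x, 42 mm above the bench; with the knob in, this point lies 22 mm in front of the front face, and the rear of the head 14 mm (a 10 mm stem joins them). It moves with the knob. It can be pinched from above, with a finger on either side (shaker y)
- mat: green cutting mat with white lines, 220 x 220 mm, flat on the bench (1 mm), where the pots wait; left or right of the shaker; origin at its centre
- tray: finished tray: fixed square wooden tray, 170 x 170 mm outside, cork floor; on the other side from the mat; origin at the centre of its underside
- tray_in (a point): centre of the tray's floor, 4 mm above the bench, axes as the tray's; the floor is 158 x 158 mm inside walls 6 mm wide that stand 8 mm above it
- doming_block: bystander: steel doming block, a 50 mm cube, behind the mat (beyond it from the robot)
- pliers: bystander: orange-handled pliers lying flat beyond the tray, 12 mm thick, about 115 mm long, pointing away from the robot
- hammer: bystander: small hammer, 220 mm, lying on the right of the bench
- solder_board: bystander: grey soldering board 120 x 150 x 18 mm, on the left of the bench
- brush_pot: bystander: white pot of brushes, 80 mm diameter, 155 mm tall with the brushes, at the back
- jar_clear: bystander: clear jar, 66 mm diameter, 100 mm tall, at the back
- jar_amber: bystander: amber jar, 60 mm diameter, 90 mm tall, at the back
- graver: bystander: graver with a wooden handle, 150 mm long, lying across the bench close to the robot

How it is judged:
On the way, in this order (a step that is already met when the one before it is completed fails the run):
1. every pot stands upright and released on the deck with its lid fully home, and the knob is still in (x of pot_a in the frame of deck between -0.05 and 0.05 m and y of pot_a in the frame of deck between -0.085 and 0.085 m and z of pot_a in the frame of deck between -0.005 and 0.005 m and angle between each of pot_a, pot_b, pot_c, pot_d's own z axis and vertical below 0.12 rad and value of joint each of lid_a, lid_b, lid_c, lid_d above 0.0045 m and x of pot_b in the frame of deck between -0.05 and 0.05 m and y of pot_b in the frame of deck between -0.085 and 0.085 m and z of pot_b in the frame of deck between -0.005 and 0.005 m and x of pot_c in the frame of deck between -0.05 and 0.05 m and y of pot_c in the frame of deck between -0.085 and 0.085 m and z of pot_c in the frame of deck between -0.005 and 0.005 m and x of pot_d in the frame of deck between -0.05 and 0.05 m and y of pot_d in the frame of deck between -0.085 and 0.085 m and z of pot_d in the frame of deck between -0.005 and 0.005 m and contact force between the fingers and pot_a below 0.3 N and contact force between the fingers and pot_b below 0.3 N and contact force between the fingers and pot_c below 0.3 N and contact force between the fingers and pot_d below 0.3 N and value of joint pull_knob below 0.003 m), for 0.2 s.
2. the knob is fully out for two seconds, with all pots on the deck (x of pot_a in the frame of deck between -0.05 and 0.05 m and y of pot_a in the frame of deck between -0.085 and 0.085 m and z of pot_a in the frame of deck between -0.005 and 0.005 m and angle between each of pot_a, pot_b, pot_c, pot_d's own z axis and vertical below 0.12 rad and value of joint each of lid_a, lid_b, lid_c, lid_d above 0.0045 m and x of pot_b in the frame of deck between -0.05 and 0.05 m and y of pot_b in the frame of deck between -0.085 and 0.085 m and z of pot_b in the frame of deck between -0.005 and 0.005 m and x of pot_c in the frame of deck between -0.05 and 0.05 m and y of pot_c in the frame of deck between -0.085 and 0.085 m and z of pot_c in the frame of deck between -0.005 and 0.005 m and x of pot_d in the frame of deck between -0.05 and 0.05 m and y of pot_d in the frame of deck between -0.085 and 0.085 m and z of pot_d in the frame of deck between -0.005 and 0.005 m and value of joint pull_knob above 0.017 m), for 2 s.
3. the knob is pushed fully in again, with all pots still on the deck (x of pot_a in the frame of deck between -0.05 and 0.05 m and y of pot_a in the frame of deck between -0.085 and 0.085 m and z of pot_a in the frame of deck between -0.005 and 0.005 m and angle between each of pot_a, pot_b, pot_c, pot_d's own z axis and vertical below 0.12 rad and value of joint each of lid_a, lid_b, lid_c, lid_d above 0.0045 m and x of pot_b in the frame of deck between -0.05 and 0.05 m and y of pot_b in the frame of deck between -0.085 and 0.085 m and z of pot_b in the frame of deck between -0.005 and 0.005 m and x of pot_c in the frame of deck between -0.05 and 0.05 m and y of pot_c in the frame of deck between -0.085 and 0.085 m and z of pot_c in the frame of deck between -0.005 and 0.005 m and x of pot_d in the frame of deck between -0.05 and 0.05 m and y of pot_d in the frame of deck between -0.085 and 0.085 m and z of pot_d in the frame of deck between -0.005 and 0.005 m and value of joint pull_knob below 0.003 m), for 0.2 s.
At the end, for the whole second after the job is handed in: every pot present stands upright (within 7 degrees) on the floor of the tray (centre within 67 mm of the tray's centre each way, underside within 5 mm of the floor), lid home to within 1.5 mm, at rest and released, and the knob is in (within 3 mm) (x of pot_a in the frame of tray_in between -0.067 and 0.067 m and y of pot_a in the frame of tray_in between -0.067 and 0.067 m and z of pot_a in the frame of tray_in between -0.005 and 0.005 m and angle between each of pot_a, pot_b, pot_c, pot_d's own z axis and vertical below 0.12 rad and value of joint each of lid_a, lid_b, lid_c, lid_d above 0.0045 m and x of pot_b in the frame of tray_in between -0.067 and 0.067 m and y of pot_b in the frame of tray_in between -0.067 and 0.067 m and z of pot_b in the frame of tray_in between -0.005 and 0.005 m and x of pot_c in the frame of tray_in between -0.067 and 0.067 m and y of pot_c in the frame of tray_in between -0.067 and 0.067 m and z of pot_c in the frame of tray_in between -0.005 and 0.005 m and x of pot_d in the frame of tray_in between -0.067 and 0.067 m and y of pot_d in the frame of tray_in between -0.067 and 0.067 m and z of pot_d in the frame of tray_in between -0.005 and 0.005 m and linear speed of each of pot_a, pot_b, pot_c, pot_d below 0.02 m/s and contact force between the fingers and pot_a below 0.3 N and contact force between the fingers and pot_b below 0.3 N and contact force between the fingers and pot_c below 0.3 N and contact force between the fingers and pot_d below 0.3 N and value of joint pull_knob below 0.003 m); the robot touches nothing.
It fails at once if the shaker switched on (knob out more than 10 mm) while a lid is not fully home (more than 1.5 mm proud) (value of joint pull_knob above 0.01 m and value of joint any of lid_a, lid_b, lid_c, lid_d below 0.0045 m).
It fails at once if another thing on the bench moved by more than 6 cm (distance of any of doming_block, pliers, hammer, solder_board, brush_pot, jar_clear, jar_amber, graver from where it was at the start of the episode above 0.06 m).
Of pot_a, pot_b, pot_c, pot_d only 2 to 3 are there at a start; the rules pass over those that are not, and their reading is None.
At some moment in a run one of pot_a, pot_b, pot_c, pot_d may be knocked a few centimetres aside while the robot is not near it.
It also fails if it takes over 210 s, if anything falls off the work surface, if the arm or the gripper's body presses on something with over 40 N, if the wrist force passes 120 N, or if a joint passes its speed limit or range.

ROBOT

A 7-joint arm with a two-finger parallel gripper is mounted at the origin on the work surface. World frame = base frame: x ahead of the robot, y to its left, z up, the work surface at z = 0. Lengths are in m, angles in rad, forces in N, time in s.
With the tool pointing down it reaches from about 0.35 to 0.9 m from the base axis. Payload 7.2 kg.
Tool frame: the origin (TCP) lies midway between the tips of the shut fingers; the grasp point (between the pads) lies 19 mm behind it; z points along the fingers, y is the line along which they close (so a half turn about z gives the same grasp; the last joint's range is limited). The gripper opens to 85 mm and grips with 20 to 120 N. Pads are 22 mm wide; open, the fingers measure 114 mm over their backs; the gripper's body (76 mm by 85 mm) begins 54 mm behind the grasp point. The pads swing forward as they close: fully open they stand 13 mm farther back than shut.
Start: joints at [-1.288, 0.411, -0.013, 1.596, 0.006, 1.134, -0.082], TCP at [0.215, 0.587, 0.202] pointing down, gripper open.
Joint ranges: [-2.95, 2.95], [-0.29, 1.99], [-1.47, 1.44], [0.14, 2.54], [-1.03, 4.17], [0.13, 1.85], [-2.86, 2.86]. Speed limits (rad/s): [2.39, 2.39, 3.01, 3.01, 3.14, 3.14, 3.14].

INTERFACE

Orientations are given as a 3x3 rotation matrix whose columns are the frame's x, y, z axes.
In Python, from cell import ctrl, optics, read_state, close_job gives the robot as it stands (ctrl), with the cameras (optics), the readings as plain functions and the job as plain functions.
- The arm moves only by the shell command python3 steer.py FILE [FORCE], which reads ROWS from the file FILE. ROWS is a JSON list of rows, 1 to 12 of them, each an object with the fields jaw (the finger opening in m), pos (a list: dx, dy, dz in normalised numbers (1 is 300 mm)), twist (a turn about the tool's z in normalised numbers (1 is 2 rad)); a field left out counts as zero (the opening has to be given); each row shifts and turns the commanded pose from where the row before left it, along the tool's axes as they then stand; what a row does not reach is not made up. A row lasts 1/8 s, in which the tool goes at most 0.0625 m and 0.188 rad, less where a joint would pass 70% of its speed; a pose out of reach is approached as far as the arm can. The fingers move at their own pace and stop on an object; FORCE is the grip in N (left out, the last holds). Time passes only in rows, so rows that do not move let the fingers close. It prints the time, the measured TCP pose, the force, the opening and the grip force at its end. A shift or turn number past 1, either way, is cut back to 1. Input that does not fit is refused with a message, and nothing moves.
- read_state(): the state, without advancing time (a new reading comes with each control period).
- optics.snapshot(name): name is "scene" or "top"; returns a dict with "color" (384x512x3 uint8, red, green, blue), "K" (3x3 intrinsics, pixels), "R" (3x3) and "t" (3): a world point X has camera coordinates R X + t. Camera axes: x right, y down, z forward; pixel columns grow to the right and rows downward; lengths in m; the calibration is good to about 2 mm. A picture is of the moment at which its call begins. There is no depth.
- close_job(): hands the job in; it is judged then, once.
The state is a dict: "time": time; "joints": joint angles; "joint_velocities": joint speeds; "tau": joint torques, N m; "tcp_pos": TCP position; "eef_rot": TCP orientation; "ft_force": force on the tool from outside, world axes, zero at the start; "torque": the same for the moment, N m; "opening": finger opening in m; "gripper_force": force on a finger pad.
Only numpy, scipy, OpenCV 4.12 (cv2) and the standard library are available. Lean on these libraries where they do the work, as an engineer would, in place of code of your own. Each camera call takes 0.05 s, during which the arm holds its last target. There are 200 camera calls.

## Working session

There is one attempt and no reset: what is moved stays moved. The work goes in short steps, Python scripts to look and compute and a shell command to move; the robot and the scene stay as the last step left them, time stands still between calls to the robot, and variables do not carry over. Pictures are saved under pics/ and viewed, at most 14 in all, crops included, and the job is handed in when it is done.

```bash
ls; mkdir -p pics
python3 - <<'E'
from cell import ctrl, optics, read_state, close_job
import cv2,numpy as np
s=read_state();print(s['time'],s['tcp_pos'],s['eef_rot'],s['opening'])
for n in('scene','top'):
    d=optics.snapshot(n);cv2.imwrite(f'pics/{n}0.png',d['color'][:,:,::-1]);print(d['K'],d['R'],d['t'])
E
```

```text
cell.py
pics
steer.py
0.0 [0.21459677 0.58641672 0.20136812] [[-9.39104864e-01  3.43630358e-01 -4.81950752e-04]
 [ 3.43630687e-01  9.39103606e-01 -1.53879608e-03]
 [-7.61753601e-05 -1.61070396e-03 -9.99998700e-01]] 0.0852840529369387
[[436.62316502   0.         253.8458842 ]
 [  0.         436.62316502 191.24930712]
 [  0.           0.           1.        ]] [[-0.63615936  0.77154103 -0.00507093]
 [ 0.4952052   0.40325432 -0.76951788]
 [-0.59166974 -0.49204715 -0.63860514]] [ 0.35808389 -0.24127648  1.70398996]
[[485.30211159   0.         267.51646335]
 [  0.         485.30211159 190.77311242]
 [  0.           0.           1.        ]] [[ 0.02208858 -0.99974528 -0.00463254]
 [-0.99425353 -0.02148129 -0.10487364]
 [ 0.10474741  0.00692243 -0.99447477]] [-0.0092436   0.5389133   1.53804969]
```

View pics/scene0.png

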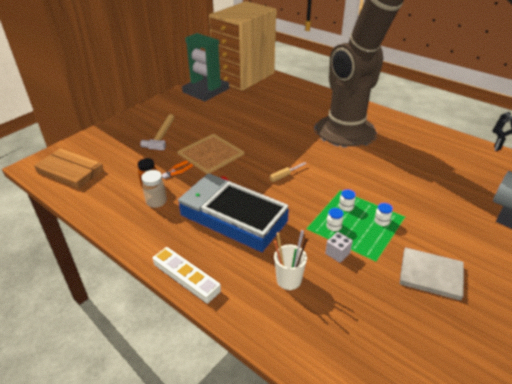

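View pics/top0.png

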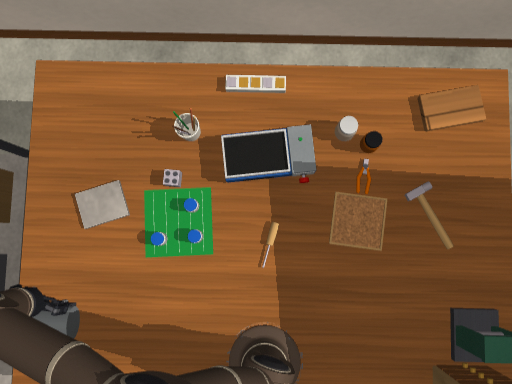

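Three pots are on the mat (left): top view lids near (190,205), (157,239), (194,236). The deck is at about (256,155), the knob at (304,180) and the tray at (358,221). I'll measure each of these in both views.

```bash
cat > h.py <<'E'
from cell import ctrl, optics, read_state, close_job
import cv2,numpy as np
def snap(n):
    d=optics.snapshot(n);d['hsv']=cv2.cvtColor(d['color'],cv2.COLOR_RGB2HSV);d['P']=d['K']@np.c_[d['R'],d['t']];return d
def ray(d,p,z):
    v=d['R'].T@np.linalg.inv(d['K'])@[p[0],p[1],1];c=-d['R'].T@d['t'];return c+v*(z-c[2])/v[2]
def tri(a,pa,b,pb):
    X=cv2.triangulatePoints(a['P'],b['P'],np.float64(pa).reshape(2,1),np.float64(pb).reshape(2,1));return (X[:3]/X[3]).ravel()
def proj(d,X):
    q=d['P']@np.r_[X,1];return q[:2]/q[2]
def blobs(d,lo,hi,mina,maxa=1e9,roi=None):
    m=cv2.inRange(d['hsv'],np.array(lo),np.array(hi))
    if roi:
        k=np.zeros_like(m);x0,y0,x1,y1=roi;k[y0:y1,x0:x1]=1;m=m*k
    n,l,st,c=cv2.connectedComponentsWithStats(m)
    return [(c[i],st[i][4],st[i][:4],cv2.convexHull(np.argwhere(l==i)[:,::-1].astype(np.int32))) for i in range(1,n) if mina<=st[i][4]<=maxa]
BLUE=((105,130,90),(125,255,255))
def lids(t,s,zmin=0.02,zmax=0.16):
    "match lid blobs across views"
    out=[]
    B=[b for b in blobs(s,*BLUE,25,400)]
    for b in blobs(t,*BLUE,40,400):
        c=[]
        for e in B:
            X=tri(t,b[0],s,e[0]);c.append((np.linalg.norm(proj(t,X)-b[0])+np.linalg.norm(proj(s,X)-e[0]),X,e[0],e[1]))
        c=[x for x in c if zmin<x[1][2]<zmax]
        if c: 
            m=min(c,key=lambda x:x[0]);out.append((b[0],b[1],m[2],m[3],m[0],m[1]))
    return out
E
python3 - <<'E'
from h import *
np.set_printoptions(precision=4,suppress=True)
t=snap('top');s=snap('scene')
for o in lids(t,s):print('lid',o)
# px colours
for n,d,ps in(('top',t,[(190,205),(256,155),(304,180),(358,221),(300,150),(332,221),(227,150)]),('scene',s,[(347,196),(245,208),(224,177),(210,153)])):
    for p in ps:print(n,p,d['hsv'][p[1],p[0]])
for n,d,lo,hi,roi in(('deck',t,(0,0,0),(180,255,60),(215,120,300,185)),('deck',s,(0,0,0),(180,255,60),(195,175,290,240)),('knobT',t,(0,150,80),(8,255,255),(290,165,320,190)),('knobS',s,(0,150,60),(8,255,255),(205,165,245,190)),('knobT2',t,(172,150,80),(180,255,255),(290,165,320,190)),('knobS2',s,(172,150,60),(180,255,255),(205,165,245,190))):
    for b in blobs(d,lo,hi,4,roi=roi):print(n,b[0],b[1],b[2],cv2.minAreaRect(b[3]))
for n,d,r in(('t',t,(215,115,395,260)),('s',s,(170,125,300,245))):
    c=d['color'][r[1]:r[3],r[0]:r[2],::-1];f=600/(r[3]-r[1]) if n=='t' else 5
    cv2.imwrite(f'pics/c{n}.png',cv2.resize(c,None,fx=4.1 if n=='t' else 5,fy=4.1 if n=='t' else 5,interpolation=cv2.INTER_CUBIC))
E
```

```text
lid (array([258.3586, 176.0276]), np.int32(145), array([335.5876, 213.1959]), np.int32(97), np.float64(77.90107471349856), array([0.5486, 0.1328, 0.0579]))
lid (array([189.9206, 204.3571]), np.int32(126), array([335.5876, 213.1959]), np.int32(97), np.float64(0.7896748744075641), array([0.4887, 0.2472, 0.048 ]))
lid (array([193.8504, 235.5827]), np.int32(127), array([347.9341, 194.1099]), np.int32(91), np.float64(0.8189566609314746), array([0.3902, 0.231 , 0.0473]))
lid (array([156.8661, 238.3937]), np.int32(127), array([384.8889, 207.9293]), np.int32(99), np.float64(0.7809750629822956), array([0.3787, 0.3472, 0.0487]))
top (190, 205) [108 219 190]
top (256, 155) [40 24 32]
top (304, 180) [  1 232 142]
top (358, 221) [ 14 147 132]
top (300, 150) [ 96   9 139]
top (332, 221) [ 17 133 140]
top (227, 150) [15 15 33]
scene (347, 196) [108 227 217]
scene (245, 208) [ 0 13 39]
scene (224, 177) [  3 223 152]
scene (210, 153) [ 15 163 155]
deck [255.2343 153.1895] 2258 [224 132  64  43] ((255.2364501953125, 153.20681762695312), (37.25108337402344, 60.86592483520508), 83.8844985961914)
deck [258.4054 178.1081] 37 [242 176  34   5] ((258.4554443359375, 178.054443359375), (1.194044589996338, 33.13473892211914), 84.2894058227539)
deck [282. 176.] 5 [280 176   5   1] ((282.0, 176.0), (4.0, 0.0), 180.0)
deck [244.8947 207.2868] 1576 [209 187  72  43] ((244.4681854248047, 206.57313537597656), (66.30815124511719, 28.269683837890625), 23.498565673828125)
knobT [303.5094 179.7358] 53 [299 177  10   6] ((303.5, 179.5), (5.0, 9.0), 90.0)
knobS [224.2632 177.4211] 19 [221 176   8   4] ((224.60000610351562, 177.3000030517578), (7.602630138397217, 2.683281421661377), 26.56505012512207)
```

View pics/ct.png

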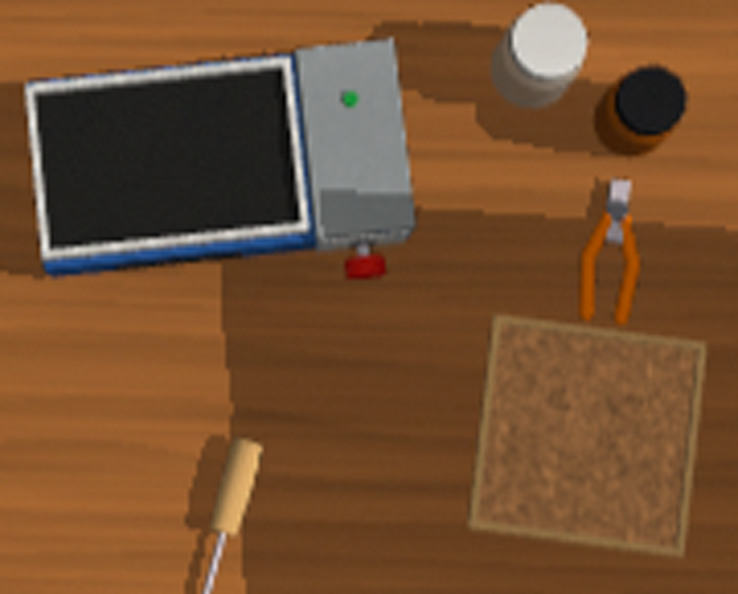

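View pics/cs.png

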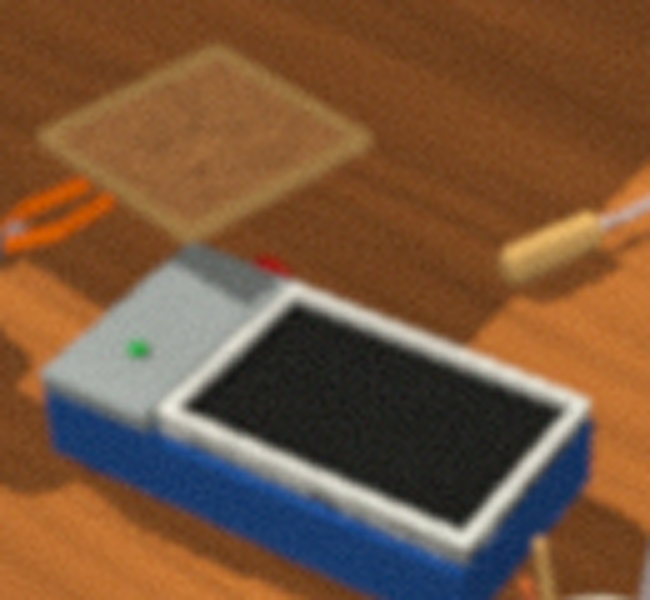

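Run:
```python
from h import *
np.set_printoptions(precision=4,suppress=True)
t=snap('top');s=snap('scene')
def quad(h):
    e=0.01
    p=cv2.approxPolyN(h,4,ensure_to_convex=True).reshape(4,2) if hasattr(cv2,'approxPolyN') else cv2.boxPoints(cv2.minAreaRect(h))
    return p.astype(float)
for n,lo,hi,rt,rs,z in(('deck',(0,0,0),(180,255,60),(215,120,295,185),(200,180,290,235),.07),('tray',(8,60,60),(20,255,255),None,None,.004)):
    if n=='deck':
        bt=max(blobs(t,lo,hi,100,roi=rt),key=lambda b:b[1]);bs=max(blobs(s,lo,hi,100,roi=rs),key=lambda b:b[1])
        print('centroid tri',tri(t,bt[0],s,bs[0]),'deck hull pts')
        qt=[ray(t,p,z)[:2] for p in quad(bt[3])];qs=[ray(s,p,z)[:2] for p in quad(bs[3])]
        qt=np.array(qt);qs=np.array(qs)
        print(qt,qt.mean(0));print(qs,qs.mean(0))
        r=cv2.minAreaRect(np.float32([ray(t,p[0],z)[:2] for p in bt[3]]));print(r)
        r=cv2.minAreaRect(np.float32([ray(s,p[0],z)[:2] for p in bs[3]]));print(r)
bk=blobs(t,(0,150,80),(8,255,255),4,roi=(290,165,320,190))[0];bs=blobs(s,(0,150,60),(8,255,255),4,roi=(205,165,245,190))[0]
print('knob tri',tri(t,bk[0],s,bs[0]),ray(t,bk[0],.05))
for p in((224,169),(205,165)):print(t['hsv'][206,345],t['hsv'][206,400])
```

```text
centroid tri [0.6539 0.0433 0.0699] deck hull ptsTraceback (most recent call last):
  File "<stdin>", line 12, in <module>
  File "<stdin>", line 6, in quad
cv2.error: OpenCV(4.12.0) :-1: error: (-5:Bad argument) in function 'approxPolyN'
> Overload resolution failed:
>  - approxPolyN() got an unexpected keyword argument 'ensure_to_convex'. Did you mean 'ensure_convex'?
>  - approxPolyN() got an unexpected keyword argument 'ensure_to_convex'. Did you mean 'ensure_convex'?
```

Run:
```python
from h import *
np.set_printoptions(precision=4,suppress=True)
t=snap('top');s=snap('scene')
T=lambda a:np.array(a)/4.1+[215-.4,115-.4]
S=lambda a:np.array(a)/5+[170-.4,125-.4]
# corners in same order
for n,a,b,z in(('deck',[(35,102),(287,68),(299,230),(51,248)],[(463,523),(187,405),(298,303),(565,408)],.07),('tray',[(495,317),(705,343),(682,555),(470,527)],[(192,240),(40,137),(220,45),(370,138)],.012)):
    a=T(a);b=S(b);X=np.array([tri(t,p,s,q) for p,q in zip(a,b)])
    print(n,X,X.mean(0))
    at=np.array([ray(t,p,z) for p in a]);bs=np.array([ray(s,p,z) for p in b])
    print(' top',at[:,:2].mean(0),'scene',bs[:,:2].mean(0))
    for q in(at,bs):
        u=(q[0]-q[1]+q[3]-q[2])[:2];w=(q[0]-q[3]+q[1]-q[2])[:2];print('  y-dir yaw',np.degrees(np.arctan2(-u[0],u[1])),'x-dir yaw',np.degrees(np.arctan2(w[1],w[0])),'len',np.linalg.norm(u)/2,np.linalg.norm(w)/2)
print('knob',tri(t,T((365,265)),s,S((270,265))),ray(t,T((365,265)),.05),ray(t,T((345,258)),.05),ray(t,T((386,258)),.05))
```

```text
deck [[ 0.6958  0.1438  0.0768]
 [ 0.7233 -0.0456  0.0752]
 [ 0.6018 -0.0615  0.0652]
 [ 0.5828  0.1283  0.0729]] [0.6509 0.0413 0.0725]
 top [0.6507 0.0426] scene [0.6499 0.0383]
  y-dir yaw 7.2514364645406735 x-dir yaw 6.51747731056937 len 0.19413692859804518 0.12109598728849093
  y-dir yaw 7.866503700246032 x-dir yaw 6.779566364106299 len 0.18511227250858892 0.11086660353748348
tray [[ 0.5426 -0.2195  0.0033]
 [ 0.5257 -0.3869  0.0063]
 [ 0.3576 -0.3673  0.01  ]
 [ 0.3757 -0.2012  0.006 ]] [ 0.4504 -0.2937  0.0064]
 top [ 0.4497 -0.2924] scene [ 0.4562 -0.2885]
  y-dir yaw -6.05255842161698 x-dir yaw -6.328439857225941 len 0.16741807960777433 0.16792063884633038
  y-dir yaw -6.965049691157559 x-dir yaw -5.089884954750063 len 0.171191201170951 0.17008443677845825
knob [ 0.576  -0.1121  0.0545] [ 0.5762 -0.1119  0.05  ] [ 0.5813 -0.0963  0.05  ] [ 0.582  -0.1282  0.05  ]
```

Both crops agree. The deck centre is about (0.652, 0.042) with yaw +7°. The tray centre is about (0.451, -0.292) with yaw -6.2°. The knob head is about (0.573, -0.112). First I'll square the tool and move above the pot at (0.379, 0.347) with the fingers shut.

Units first: shifts go in shares of 300 mm and turns go in shares of 2 rad. So -0.05 m / 0.3 = -0.1667, -0.041 m / 0.3 = -0.1367, -0.175 rad / 2 = -0.0875.

```bash
echo '[{"jaw": 0, "twist": -0.0875}, {"jaw": 0, "twist": -0.0875}, {"jaw": 0, "pos": [-0.1367, -0.1667, 0]}, {"jaw": 0, "pos": [-0.1367, -0.1667, 0]}, {"jaw": 0, "pos": [-0.1367, -0.1667, 0.0667]}, {"jaw": 0, "pos": [-0.1367, -0.1667, 0.1]}, {"jaw": 0, "pos": [0, -0.13, 0.1]}, {"jaw": 0}]' > m.json && python3 steer.py m.json 30; python3 -c "
from cell import ctrl, optics, read_state, close_job;s=read_state();print(s['tcp_pos'],s['eef_rot'],s['ft_force'])"
```

```text
time: 1.4
tcp_pos: [0.3674, 0.3565, 0.1254]
eef_rot: [[-1.0, 0.005, -0.003], [0.005, 1.0, -0.005], [0.003, -0.005, -1.0]]
ft_force: [0.1, 0.9, 0.0]
opening: 0.0002
gripper_force: 0.0
[0.36740997 0.35646373 0.12540972] [[-0.99998136  0.00538978 -0.00286855]
 [ 0.00540311  0.99997455 -0.00465833]
 [ 0.00284337 -0.00467375 -0.99998504]] [0.06786682 0.9264162  0.04716458]
```

```bash
echo '[{"jaw": 0, "pos": [-0.04, -0.03, 0]}, {"jaw": 0, "pos": [0, 0, 0.1]}, {"jaw": 0, "pos": [0, 0, 0.1]}, {"jaw": 0, "pos": [0, 0, 0.0167]}, {"jaw": 0}]' > m.json && python3 steer.py m.json;echo '[{"jaw": 0, "pos": [0, 0, 0.0133]}, {"jaw": 0, "pos": [0, 0, 0.0067]}, {"jaw": 0, "pos": [0, 0, 0.0067]}, {"jaw": 0, "pos": [0, 0, 0.0033]}, {"jaw": 0}]' > m.json && python3 steer.py m.json
```

```text
time: 2.02
tcp_pos: [0.3803, 0.353, 0.0631]
eef_rot: [[-1.0, 0.0, 0.001], [0.0, 1.0, 0.001], [-0.001, 0.001, -1.0]]
ft_force: [-0.7, 0.1, 0.2]
opening: 0.0001
gripper_force: 0.0
time: 2.65
tcp_pos: [0.3797, 0.3521, 0.0534]
eef_rot: [[-1.0, 0.001, -0.0], [0.001, 1.0, -0.0], [0.0, -0.0, -1.0]]
ft_force: [0.2, 0.3, 0.5]
opening: -0.0
gripper_force: 0.0
```

In the tool's units: -0.004 m / 0.3 = -0.0133, 0.001 m / 0.3 = 0.0033.

```bash
echo '[{"jaw": 0, "pos": [0, -0.0133, 0.0033]}, {"jaw": 0, "pos": [0, 0, 0.0033]}, {"jaw": 0, "pos": [0, 0, 0.0033]}, {"jaw": 0, "pos": [0, 0, 0.0033]}, {"jaw": 0}]' > m.json && python3 steer.py m.json;echo '[{"jaw": 0, "pos": [0, 0, 0.0033]}, {"jaw": 0, "pos": [0, 0, 0.0033]}, {"jaw": 0, "pos": [0, 0, 0.0033]}, {"jaw": 0}]' > m.json && python3 steer.py m.json
```

```text
time: 3.28
tcp_pos: [0.3796, 0.3482, 0.0493]
eef_rot: [[-1.0, 0.001, -0.0], [0.001, 1.0, -0.0], [0.0, -0.0, -1.0]]
ft_force: [-0.2, 0.6, -0.9]
opening: -0.0001
gripper_force: 0.0
time: 3.78
tcp_pos: [0.3796, 0.3481, 0.0463]
eef_rot: [[-1.0, 0.001, -0.0], [0.001, 1.0, -0.0], [0.0, -0.0, -1.0]]
ft_force: [0.9, -0.4, 0.9]
opening: -0.0002
gripper_force: 0.0
```

No contact force even below the lid's height, so I'll look.

```bash
cat > v.py <<'E'
import sys
from h import *
np.set_printoptions(precision=4,suppress=True)
t=snap('top');s=snap('scene')
for o in lids(t,s):
    if o[4]<6:print('lid',o[0].round(1),o[1],o[2].round(1),o[3],round(o[4],1),o[5],'top@z.053',ray(t,o[0],.053)[:2])
if len(sys.argv)>1:
    n,*r=sys.argv[1:];a=list(map(int,r))
    A=t['color'][a[1]:a[3],a[0]:a[2],::-1];B=s['color'][a[5]:a[7],a[4]:a[6],::-1]
    f=lambda c:cv2.resize(c,(400,int(400*c.shape[0]/c.shape[1])),interpolation=cv2.INTER_CUBIC)
    A,B=f(A),f(B);h=min(600,max(len(A),len(B)));C=np.zeros((h,800,3),np.uint8);C[:len(A[:h]),:400]=A[:h];C[:len(B[:h]),400:]=B[:h];cv2.imwrite(f'pics/{n}.png',C)
E
python3 v.py p1 120 160 240 270 300 160 430 270
```

```text
lid [189.9 204.4] 126 [335.6 213.2] 97 0.8 [0.4887 0.2472 0.048 ] top@z.053 [0.4878 0.2473]
lid [193.9 235.6] 127 [348.1 194.1] 89 0.7 [0.3901 0.2311 0.0473] top@z.053 [0.3896 0.2311]
```

View pics/p1.png

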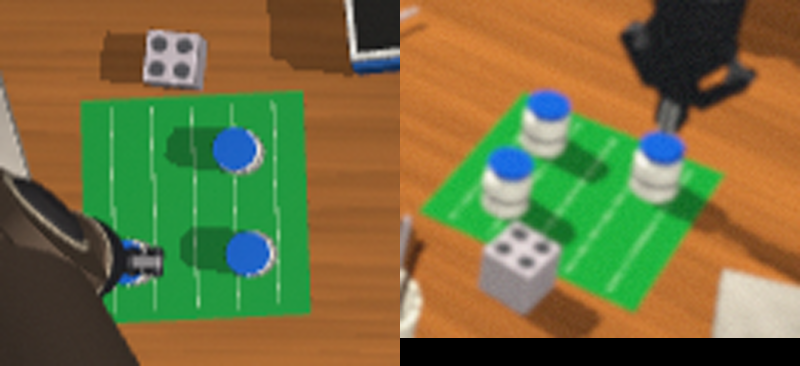

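Run:
```python
from h import *
t=snap('top');s=snap('scene');X=read_state()['tcp_pos'];print(X,proj(t,X),proj(s,X))
for z in(.0463,.07,.1):print(z,proj(t,[X[0],X[1],z]),proj(s,[X[0],X[1],z]))
f=lambda c:cv2.resize(c[:,:,::-1],(400,400),interpolation=cv2.INTER_CUBIC)
cv2.imwrite('pics/p2.png',np.hstack([f(t['color'][210:260,135:185]),f(s['color'][170:230,360:420])]))
```

```text
[0.37970898 0.34813947 0.04644363] [157.07011616 237.9216409 ] [385.30642497 208.80721486]
0.0463 [157.08060908 237.92201606] [385.2972424  208.84370108]
0.07 [155.32229107 237.85915048] [386.83052636 202.75131662]
0.1 [153.01630339 237.77670394] [388.82488845 194.82687413]
```

View pics/p2.png

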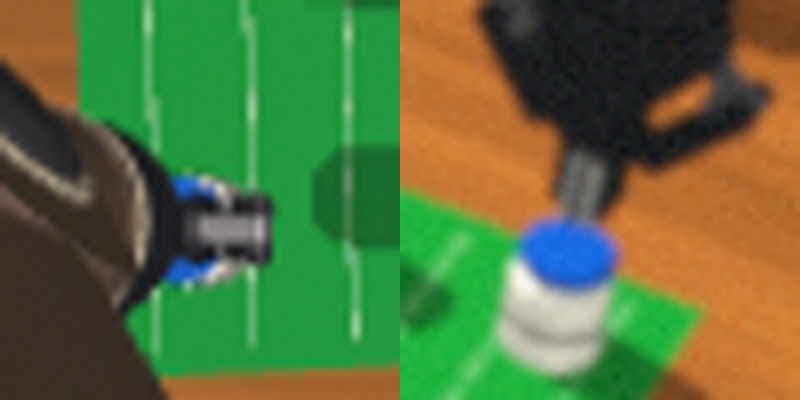

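Run:
```python
from h import *
t=snap('top');s=snap('scene')
for a in((163,238.5),(165,238.5),(168,238.5)):
  for b in((387,201),(388,203)):
    X=tri(t,a,s,b);print(a,b,X,proj(t,X)-a)
print(ray(t,(168,238.5),.05),ray(s,(387,202),.05))
```

```text
(163, 238.5) (387, 201) [0.37411671 0.33403604 0.06499434] [-2.87491641  1.27208059]
(163, 238.5) (388, 203) [0.37362294 0.33666724 0.05833529] [-3.24254784  1.42120377]
(165, 238.5) (387, 201) [0.37320852 0.33067721 0.0625723 ] [-3.64153398  1.59126982]
(165, 238.5) (388, 203) [0.37272168 0.33330521 0.05590694] [-4.01237868  1.73660145]
(168, 238.5) (387, 201) [0.37187811 0.3256259  0.0590234 ] [-4.7996706   2.05804644]
(168, 238.5) (388, 203) [0.37140202 0.32824907 0.05234926] [-5.17536072  2.19765297]
[0.37864495 0.31274263 0.05      ] [0.35288943 0.33952585 0.05      ]
```

The x and y match the command, but the visible tip looks about 2 cm higher than reported. The top view's grey piece is a knuckle, not the tip. I'll descend slowly and watch the force.

In the tool's units: 0.002 m / 0.3 = 0.0067.

```bash
for i in 1; do echo '[{"jaw": 0, "pos": [0, 0, 0.0067]}, {"jaw": 0, "pos": [0, 0, 0.0067]}, {"jaw": 0}]' > m.json && python3 steer.py m.json|egrep 'tcp|ft'; echo '[{"jaw": 0, "pos": [0, 0, 0.0067]}, {"jaw": 0, "pos": [0, 0, 0.0067]}, {"jaw": 0}]' > m.json && python3 steer.py m.json|egrep 'tcp|ft';echo '[{"jaw": 0, "pos": [0, 0, 0.0067]}, {"jaw": 0, "pos": [0, 0, 0.0033]}, {"jaw": 0}]' > m.json && python3 steer.py m.json|egrep 'tcp|ft';done; python3 v.py p3 135 210 185 260 360 170 420 230
```

```text
tcp_pos: [0.3795, 0.348, 0.0422]
ft_force: [0.2, 0.4, 0.7]
tcp_pos: [0.3796, 0.348, 0.0382]
ft_force: [-0.5, 0.5, 0.4]
tcp_pos: [0.3797, 0.3481, 0.0353]
ft_force: [0.7, -0.7, 0.7]
lid [189.9 204.4] 126 [335.6 213.2] 98 0.8 [0.4887 0.2472 0.0482] top@z.053 [0.4878 0.2473]
lid [193.9 235.6] 127 [348.  194.1] 91 0.7 [0.3901 0.2311 0.0472] top@z.053 [0.3896 0.2311]
```

View pics/p3.png

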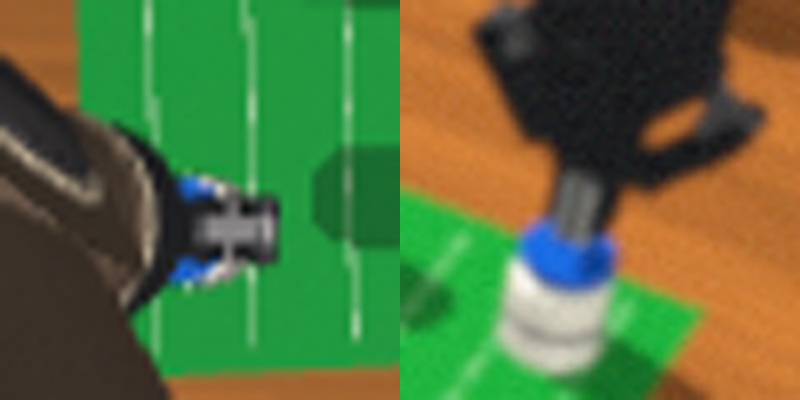

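The shut tips are still above the lid, now overlapping it in the right-hand crop at about (578,242). Reported TCP z reads low, and contact will calibrate it.

In the tool's units: 0.002 m / 0.3 = 0.0067.

```bash
echo '[{"jaw": 0, "pos": [0, 0, 0.0067]}, {"jaw": 0}]' > m.json && python3 steer.py m.json|egrep 'tcp|ft'; echo '[{"jaw": 0, "pos": [0, 0, 0.0067]}, {"jaw": 0}]' > m.json && python3 steer.py m.json|egrep 'tcp|ft';echo '[{"jaw": 0, "pos": [0, 0, 0.0067]}, {"jaw": 0}]' > m.json && python3 steer.py m.json|egrep 'tcp|ft';echo '[{"jaw": 0, "pos": [0, 0, 0.0067]}, {"jaw": 0}]' > m.json && python3 steer.py m.json|egrep 'tcp|ft'
```

```text
tcp_pos: [0.3796, 0.348, 0.0333]
ft_force: [-0.6, -0.5, 0.6]
tcp_pos: [0.3796, 0.348, 0.0313]
ft_force: [1.1, 0.2, 0.1]
tcp_pos: [0.3796, 0.3481, 0.0292]
ft_force: [0.1, -0.7, 0.5]
tcp_pos: [0.3796, 0.3481, 0.0273]
ft_force: [0.9, -0.0, -0.6]
```

In the tool's units: 0.002 m / 0.3 = 0.0067.

```bash
echo '[{"jaw": 0, "pos": [0, 0, 0.0067]}, {"jaw": 0}]' > m.json && python3 steer.py m.json|egrep 'tcp|ft'; echo '[{"jaw": 0, "pos": [0, 0, 0.0033]}, {"jaw": 0}]' > m.json && python3 steer.py m.json|egrep 'tcp|ft';python3 v.py p4 135 210 185 260 360 170 420 230
```

```text
tcp_pos: [0.3797, 0.3481, 0.0253]
ft_force: [0.0, -0.7, -0.0]
tcp_pos: [0.3797, 0.3482, 0.0246]
ft_force: [-0.7, -0.3, 3.8]
lid [189.9 204.4] 126 [335.6 213.1] 95 0.8 [0.4887 0.2472 0.0483] top@z.053 [0.4878 0.2473]
lid [193.9 235.6] 127 [348.1 194.1] 88 0.7 [0.3901 0.2312 0.0475] top@z.053 [0.3896 0.2311]
```

View pics/p4.png

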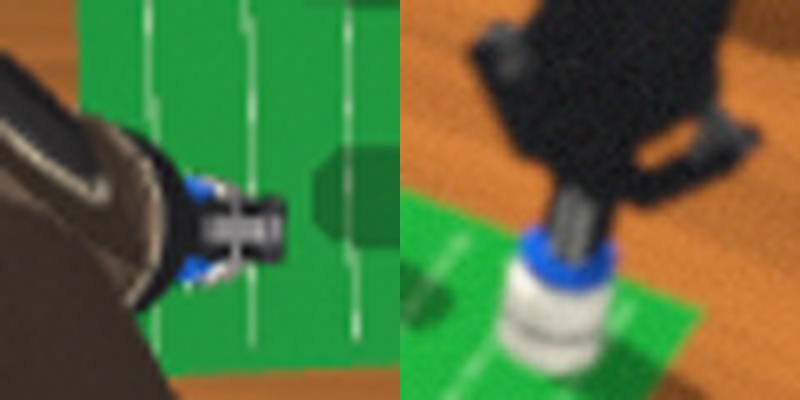

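Contact at reported z≈0.025: the tip sits mid-lid in the image (575,262). So the true tip is about 29 mm above the reported z. I'll press on.

In the tool's units: 0.001 m / 0.3 = 0.0033.

```bash
for r in 1; do echo '[{"jaw": 0, "pos": [0, 0, 0.0033]}, {"jaw": 0, "pos": [0, 0, 0.0033]}, {"jaw": 0}]' > m.json && python3 steer.py m.json|egrep 'tcp|ft'; echo '[{"jaw": 0, "pos": [0, 0, 0.0033]}, {"jaw": 0}]' > m.json && python3 steer.py m.json|egrep 'tcp|ft';echo '[{"jaw": 0, "pos": [0, 0, 0.0033]}, {"jaw": 0}]' > m.json && python3 steer.py m.json|egrep 'tcp|ft';echo '[{"jaw": 0, "pos": [0, 0, 0.0033]}, {"jaw": 0}]' > m.json && python3 steer.py m.json|egrep 'tcp|ft';done
```

```text
tcp_pos: [0.3797, 0.3482, 0.0226]
ft_force: [-1.0, -1.1, 4.6]
tcp_pos: [0.3797, 0.3482, 0.0215]
ft_force: [-0.4, -1.8, 5.2]
tcp_pos: [0.3797, 0.3482, 0.0205]
ft_force: [-0.8, -0.9, 4.6]
tcp_pos: [0.3797, 0.3482, 0.0195]
ft_force: [-0.7, -1.5, 4.6]
```

In the tool's units: 0.001 m / 0.3 = 0.0033.

```bash
echo '[{"jaw": 0, "pos": [0, 0, 0.0033]}, {"jaw": 0}]' > m.json && python3 steer.py m.json|egrep 'tcp|ft'; echo '[{"jaw": 0, "pos": [0, 0, 0.0033]}, {"jaw": 0}]' > m.json && python3 steer.py m.json|egrep 'tcp|ft'
```

```text
tcp_pos: [0.3798, 0.3483, 0.0194]
ft_force: [-3.0, -3.6, 15.9]
tcp_pos: [0.3799, 0.3484, 0.0193]
ft_force: [-4.4, -4.6, 24.9]
```

The lid is home: a hard stop at reported 0.0194 against a true 0.0495, so the z offset is 30 mm. Next is the pot at (0.390, 0.231).

In the tool's units: -0.03 m / 0.3 = -0.1, -0.027 m / 0.3 = -0.09.

```bash
echo '[{"jaw": 0, "pos": [0, 0, -0.0833]}, {"jaw": 0, "pos": [-0.0333, -0.1, 0]}, {"jaw": 0, "pos": [0, -0.1, 0]}, {"jaw": 0, "pos": [0, -0.1, 0]}, {"jaw": 0, "pos": [0, -0.09, 0]}, {"jaw": 0}, {"jaw": 0, "pos": [0, 0, 0.0333]}, {"jaw": 0, "pos": [0, 0, 0.0167]}, {"jaw": 0}]' > m.json && python3 steer.py m.json|egrep 'tcp|ft'
```

```text
tcp_pos: [0.389, 0.2315, 0.0266]
ft_force: [-0.7, 0.3, 0.7]
```

In the tool's units: 0.002 m / 0.3 = 0.0067, 0.001 m / 0.3 = 0.0033.

```bash
echo '[{"jaw": 0, "pos": [0, 0, 0.0067]}, {"jaw": 0, "pos": [0, 0, 0.0067]}, {"jaw": 0, "pos": [0, 0, 0.0033]}, {"jaw": 0}]' > m.json && python3 steer.py m.json|egrep 'tcp|ft';echo '[{"jaw": 0, "pos": [0, 0, 0.0033]}, {"jaw": 0, "pos": [0, 0, 0.0033]}, {"jaw": 0, "pos": [0, 0, 0.0033]}, {"jaw": 0, "pos": [0, 0, 0.0033]}, {"jaw": 0}]' > m.json && python3 steer.py m.json|egrep 'tcp|ft'
```

```text
tcp_pos: [0.3896, 0.2313, 0.0226]
ft_force: [0.1, 0.7, 2.3]
tcp_pos: [0.3897, 0.2314, 0.0193]
ft_force: [-2.3, -1.6, 15.7]
```

In the tool's units: 0.001 m / 0.3 = 0.0033.

```bash
echo '[{"jaw": 0, "pos": [0, 0, 0.0033]}, {"jaw": 0}]' > m.json && python3 steer.py m.json|egrep 'tcp|ft'; echo '[{"jaw": 0, "pos": [0, 0, -0.09]}, {"jaw": 0, "pos": [-0.1, 0.0133, 0]}, {"jaw": 0, "pos": [-0.1, 0.0133, 0]}, {"jaw": 0, "pos": [-0.1, 0.0133, 0]}, {"jaw": 0, "pos": [-0.0267, 0.0133, 0]}, {"jaw": 0}, {"jaw": 0, "pos": [0, 0, 0.0333]}, {"jaw": 0, "pos": [0, 0, 0.02]}, {"jaw": 0}]' > m.json && python3 steer.py m.json|egrep 'tcp|ft';echo '[{"jaw": 0, "pos": [0, 0, 0.0067]}, {"jaw": 0, "pos": [0, 0, 0.0067]}, {"jaw": 0, "pos": [0, 0, 0.0033]}, {"jaw": 0}]' > m.json && python3 steer.py m.json|egrep 'tcp|ft'
```

```text
tcp_pos: [0.3898, 0.2315, 0.0192]
ft_force: [-6.8, -2.8, 28.2]
tcp_pos: [0.4866, 0.2467, 0.0277]
ft_force: [0.1, -0.4, 0.4]
tcp_pos: [0.4877, 0.2472, 0.0237]
ft_force: [-1.4, -0.6, 5.2]
```

In the tool's units: 0.001 m / 0.3 = 0.0033.

```bash
echo '[{"jaw": 0, "pos": [0, 0, 0.0033]}, {"jaw": 0, "pos": [0, 0, 0.0033]}, {"jaw": 0, "pos": [0, 0, 0.0033]}, {"jaw": 0, "pos": [0, 0, 0.0033]}, {"jaw": 0}]' > m.json && python3 steer.py m.json|egrep 'tcp|ft';echo '[{"jaw": 0, "pos": [0, 0, 0.0033]}, {"jaw": 0, "pos": [0, 0, 0.0033]}, {"jaw": 0}]' > m.json && python3 steer.py m.json|egrep 'tcp|ft'
```

```text
tcp_pos: [0.4877, 0.2471, 0.0197]
ft_force: [-1.4, -0.1, 5.2]
tcp_pos: [0.4879, 0.2473, 0.0193]
ft_force: [-6.5, -2.7, 22.3]
```

All three lids are home. Now I'll open and grasp this pot.

In the tool's units: -0.035 m / 0.3 = -0.1167.

```bash
echo '[{"jaw": 0.085, "pos": [0, 0, -0.1167]}, {"jaw": 0.085}, {"jaw": 0.085}, {"jaw": 0.085}, {"jaw": 0.085}]' > m.json && python3 steer.py m.json 30|egrep 'tcp|ft|open'; echo '[{"jaw": 0.085, "pos": [0, 0, 0.1]}, {"jaw": 0.085, "pos": [0, 0, 0.1]}, {"jaw": 0.085, "pos": [0, 0, 0.0333]}, {"jaw": 0.085, "pos": [0, 0, 0.03]}, {"jaw": 0.085}, {"jaw": 0}, {"jaw": 0}, {"jaw": 0}, {"jaw": 0}, {"jaw": 0}, {"jaw": 0}]' > m.json && python3 steer.py m.json 30; python3 v.py p5 150 160 230 240 300 150 380 230
```

```text
tcp_pos: [0.4872, 0.2468, 0.0516]
ft_force: [0.2, -0.3, 0.0]
opening: 0.0853
time: 15.65
tcp_pos: [0.488, 0.2472, -0.0259]
eef_rot: [[-1.0, 0.001, 0.001], [0.001, 1.0, 0.0], [-0.001, 0.0, -1.0]]
ft_force: [-0.4, -1.7, 5.8]
opening: 0.0432
gripper_force: 30.1
lid [155.5 238.5] 82 [384.5 209.4] 100 2.5 [0.3793 0.3502 0.0452] top@z.053 [0.3777 0.3515]
```

View pics/p5.png

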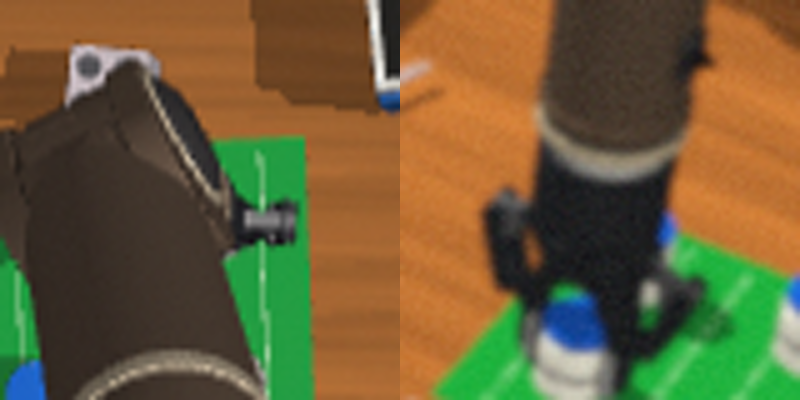

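It's gripped, with the scene showing the pot between the pads. But a tip touches the mat (+5.8 N), so I'll regrip 6 mm higher and lift.

In the tool's units: -0.006 m / 0.3 = -0.02.

```bash
echo '[{"jaw": 0.07}, {"jaw": 0.07}, {"jaw": 0.07, "pos": [0, 0, -0.02]}, {"jaw": 0.07}, {"jaw": 0}, {"jaw": 0}, {"jaw": 0}, {"jaw": 0}]' > m.json && python3 steer.py m.json 30; echo '[{"jaw": 0, "pos": [0, 0, -0.0667]}, {"jaw": 0, "pos": [0, 0, -0.1333]}, {"jaw": 0, "pos": [0, 0, -0.1667]}, {"jaw": 0}]' > m.json && python3 steer.py m.json
```

```text
time: 16.75
tcp_pos: [0.4876, 0.2472, -0.0204]
eef_rot: [[-1.0, 0.001, 0.0], [0.001, 1.0, 0.0], [-0.0, 0.0, -1.0]]
ft_force: [-1.0, 0.5, 4.0]
opening: 0.0433
gripper_force: 30.3
time: 17.25
tcp_pos: [0.4899, 0.2482, 0.0927]
eef_rot: [[-1.0, 0.001, 0.006], [0.001, 1.0, 0.003], [-0.006, 0.003, -1.0]]
ft_force: [1.4, 0.3, -2.8]
opening: 0.0432
gripper_force: 31.2
```

In the tool's units: -0.043 m / 0.3 = -0.1433, -0.041 m / 0.3 = -0.1367.

```bash
echo '[{"jaw": 0, "pos": [-0.11, -0.1433, 0]}, {"jaw": 0, "pos": [-0.11, -0.1433, 0]}, {"jaw": 0, "pos": [-0.11, -0.1433, 0]}, {"jaw": 0, "pos": [-0.11, -0.1433, 0]}, {"jaw": 0, "pos": [-0.11, -0.1433, 0]}, {"jaw": 0, "pos": [-0.11, -0.1367, 0]}, {"jaw": 0}, {"jaw": 0}]' > m.json && python3 steer.py m.json
```

```text
time: 18.25
tcp_pos: [0.6841, -0.0088, 0.0874]
eef_rot: [[-1.0, 0.001, -0.003], [0.001, 1.0, 0.0], [0.003, 0.0, -1.0]]
ft_force: [-0.8, -0.4, -2.0]
opening: 0.0433
gripper_force: 31.2
```

In the tool's units: 0.015 m / 0.3 = 0.05, 0.005 m / 0.3 = 0.0167.

```bash
echo '[{"jaw": 0, "pos": [-0.0133, 0, 0]}, {"jaw": 0, "pos": [0, 0, 0.05]}, {"jaw": 0, "pos": [0, 0, 0.05]}, {"jaw": 0, "pos": [0, 0, 0.0167]}, {"jaw": 0, "pos": [0, 0, 0.01]}, {"jaw": 0}, {"jaw": 0}]' > m.json && python3 steer.py m.json|egrep 'tcp|ft|open'
```

```text
tcp_pos: [0.6897, -0.0092, 0.0519]
ft_force: [0.4, -1.0, -2.2]
opening: 0.043
```

In the tool's units: 0.001 m / 0.3 = 0.0033.

```bash
echo '[{"jaw": 0, "pos": [0, 0, 0.0033]}, {"jaw": 0, "pos": [0, 0, 0.0033]}, {"jaw": 0}]' > m.json && python3 steer.py m.json|egrep 'tcp|ft|open';echo '[{"jaw": 0, "pos": [0, 0, 0.0033]}, {"jaw": 0}]' > m.json && python3 steer.py m.json|egrep 'tcp|ft|open'
```

```text
tcp_pos: [0.6895, -0.0091, 0.0497]
ft_force: [-0.6, -0.4, 0.2]
opening: 0.0428
tcp_pos: [0.6896, -0.0091, 0.0497]
ft_force: [-3.8, 0.6, 7.2]
opening: 0.0433
```

On the deck. I'll release, rise and look.

Units first: shifts go in shares of 300 mm and turns go in shares of 2 rad. So -0.045 m / 0.3 = -0.15, 0.04 m / 0.3 = 0.1333.

```bash
echo '[{"jaw": 0.065}, {"jaw": 0.065}, {"jaw": 0.065}, {"jaw": 0.065, "pos": [0, 0, -0.0667]}, {"jaw": 0.085, "pos": [0, 0, -0.15]}, {"jaw": 0.085, "pos": [0.0667, 0.1333, 0]}, {"jaw": 0.085, "pos": [0.1333, 0.1333, 0]}, {"jaw": 0.085, "pos": [0.1333, 0.1333, 0]}]' > m.json && python3 steer.py m.json|egrep 'tcp|ft|open'; python3 v.py p6 140 110 320 260 170 140 430 260
```

```text
tcp_pos: [0.589, 0.1123, 0.115]
ft_force: [-0.5, 1.0, 0.3]
opening: 0.0851
lid [272.  138.9] 139 [222.  194.3] 122 0.3 [ 0.6911 -0.0086  0.1155] top@z.053 [ 0.7043 -0.0083]
lid [194.1 235.6] 128 [347.9 195.1] 91 0.6 [0.39   0.231  0.0434] top@z.053 [0.3895 0.2303]
lid [157.4 238.3] 124 [384.4 209.4] 101 0.7 [0.3789 0.347  0.0429] top@z.053 [0.3784 0.3456]
```

View pics/p6.png

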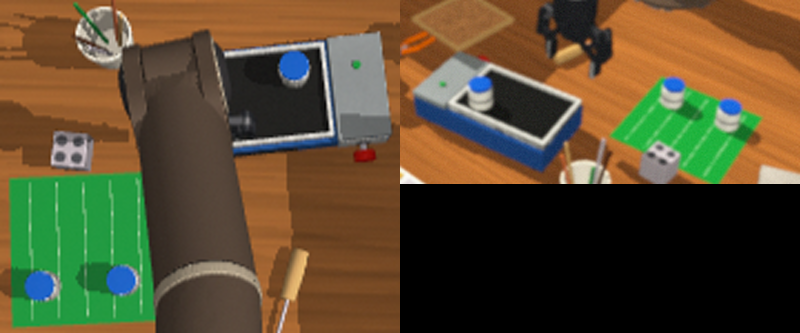

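The first pot stands on the deck at (0.691, -0.009). Next is the pot at (0.379, 0.347).

In the tool's units: 0.043 m / 0.3 = 0.1433, 0.02 m / 0.3 = 0.0667.

```bash
echo '[{"jaw": 0.085, "pos": [0.1267, 0.1433, 0]}, {"jaw": 0.085, "pos": [0.1267, 0.1433, 0]}, {"jaw": 0.085, "pos": [0.1267, 0.1433, 0]}, {"jaw": 0.085, "pos": [0.1267, 0.1433, 0]}, {"jaw": 0.085, "pos": [0.1267, 0.1433, 0]}, {"jaw": 0.085, "pos": [0.0667, 0.0667, 0]}, {"jaw": 0.085, "pos": [0, 0, 0.0667]}, {"jaw": 0.085}]' > m.json && python3 steer.py m.json|egrep 'tcp|ft|open'
```

```text
tcp_pos: [0.3796, 0.3459, 0.0936]
ft_force: [-0.8, -0.6, -0.6]
opening: 0.085
```

In the tool's units: 0.04 m / 0.3 = 0.1333, 0.03 m / 0.3 = 0.1.

```bash
echo '[{"jaw": 0.085, "pos": [0.0033, 0.0033, 0.1]}, {"jaw": 0.085, "pos": [0, 0, 0.1333]}, {"jaw": 0.085, "pos": [0, 0, 0.1]}, {"jaw": 0.085, "pos": [0, 0, 0.0333]}, {"jaw": 0.085, "pos": [0, 0, 0.0117]}, {"jaw": 0.085}, {"jaw": 0}, {"jaw": 0}, {"jaw": 0}, {"jaw": 0}, {"jaw": 0}]' > m.json && python3 steer.py m.json|egrep 'tcp|ft|open|grip';echo '[{"jaw": 0, "pos": [0, 0, -0.0667]}, {"jaw": 0, "pos": [0, 0, -0.1333]}, {"jaw": 0, "pos": [0, 0, -0.1833]}, {"jaw": 0}]' > m.json && python3 steer.py m.json|egrep 'tcp|ft|open|grip'
```

```text
tcp_pos: [0.3789, 0.3474, -0.0194]
ft_force: [-0.9, -1.2, 6.0]
opening: 0.0433
gripper_force: 29.9
tcp_pos: [0.3807, 0.3492, 0.0989]
ft_force: [-0.2, 0.9, -1.5]
opening: 0.0427
gripper_force: 31.3
```

In the tool's units: -0.042 m / 0.3 = -0.14, -0.0355 m / 0.3 = -0.1183.

```bash
echo '[{"jaw": 0, "pos": [-0.14, -0.1183, 0]}, {"jaw": 0, "pos": [-0.14, -0.1183, 0]}, {"jaw": 0, "pos": [-0.14, -0.1183, 0]}, {"jaw": 0, "pos": [-0.14, -0.1183, 0]}, {"jaw": 0, "pos": [-0.14, -0.1183, 0]}, {"jaw": 0, "pos": [-0.14, -0.1183, 0]}, {"jaw": 0, "pos": [-0.14, -0.1183, 0]}, {"jaw": 0, "pos": [0, 0, 0.0667]}, {"jaw": 0}]' > m.json && python3 steer.py m.json|egrep 'tcp|ft|open|grip'
```

```text
tcp_pos: [0.6697, 0.0983, 0.0713]
ft_force: [-0.4, 0.9, -1.7]
opening: 0.0432
gripper_force: 31.2
```

In the tool's units: 0.01 m / 0.3 = 0.0333, 0.006 m / 0.3 = 0.02.

```bash
echo '[{"jaw": 0, "pos": [-0.0167, 0.0033, 0]}, {"jaw": 0, "pos": [0, 0, 0.0333]}, {"jaw": 0, "pos": [0, 0, 0.02]}, {"jaw": 0, "pos": [0, 0, 0.0067]}, {"jaw": 0}]' > m.json && python3 steer.py m.json|egrep 'tcp|ft';echo '[{"jaw": 0, "pos": [0, 0, 0.0033]}, {"jaw": 0, "pos": [0, 0, 0.0033]}, {"jaw": 0}]' > m.json && python3 steer.py m.json|egrep 'tcp|ft'
```

```text
tcp_pos: [0.6773, 0.0994, 0.0568]
ft_force: [0.6, -0.2, -2.6]
tcp_pos: [0.6774, 0.0994, 0.0549]
ft_force: [-0.1, -0.9, -2.3]
```

In the tool's units: 0.002 m / 0.3 = 0.0067, 0.0015 m / 0.3 = 0.005.

```bash
echo '[{"jaw": 0, "pos": [0, 0, 0.0067]}, {"jaw": 0, "pos": [0, 0, 0.005]}, {"jaw": 0}]' > m.json && python3 steer.py m.json|egrep 'tcp|ft';echo '[{"jaw": 0, "pos": [0, 0, 0.0033]}, {"jaw": 0}]' > m.json && python3 steer.py m.json|egrep 'tcp|ft'
```

```text
tcp_pos: [0.6773, 0.0994, 0.0512]
ft_force: [0.5, 0.8, -1.5]
tcp_pos: [0.6775, 0.0994, 0.0508]
ft_force: [-0.7, 0.0, 1.2]
```

In the tool's units: 0.046 m / 0.3 = 0.1533, 0.022 m / 0.3 = 0.0733.

```bash
echo '[{"jaw": 0.065}, {"jaw": 0.065}, {"jaw": 0.065}, {"jaw": 0.065, "pos": [0, 0, -0.0667]}, {"jaw": 0.085, "pos": [0, 0, -0.15]}, {"jaw": 0.085, "pos": [0.1533, 0.0733, 0]}, {"jaw": 0.085, "pos": [0.1533, 0.0733, 0]}, {"jaw": 0.085, "pos": [0.1533, 0.0733, 0]}, {"jaw": 0.085, "pos": [0.1533, 0.0733, 0]}, {"jaw": 0.085, "pos": [0.1533, 0.0733, 0]}, {"jaw": 0.085, "pos": [0.1533, 0.0733, 0]}, {"jaw": 0.085}]' > m.json && python3 steer.py m.json|egrep 'tcp|ft|open'; python3 v.py
```

```text
tcp_pos: [0.399, 0.2338, 0.1169]
ft_force: [0.4, 0.1, 0.6]
opening: 0.0851
lid [272.  138.9] 139 [222.1 194.3] 123 0.2 [ 0.6911 -0.0086  0.1155] top@z.053 [ 0.7043 -0.0083]
lid [236.6 142.5] 138 [254.2 207.9] 160 1.1 [0.6779 0.0993 0.1163] top@z.053 [0.6901 0.1051]
```

In the tool's units: 0.05 m / 0.3 = 0.1667, 0.04 m / 0.3 = 0.1333.

```bash
echo '[{"jaw": 0.085, "pos": [0.03, -0.01, 0.1]}, {"jaw": 0.085, "pos": [0, 0, 0.1667]}, {"jaw": 0.085, "pos": [0, 0, 0.1333]}, {"jaw": 0.085, "pos": [0, 0, 0.04]}, {"jaw": 0.085, "pos": [0, 0, 0.0133]}, {"jaw": 0.085}, {"jaw": 0}, {"jaw": 0}, {"jaw": 0}, {"jaw": 0}, {"jaw": 0}]' > m.json && python3 steer.py m.json|egrep 'tcp|ft|open|grip';echo '[{"jaw": 0, "pos": [0, 0, -0.0667]}, {"jaw": 0, "pos": [0, 0, -0.1333]}, {"jaw": 0, "pos": [0, 0, -0.1833]}, {"jaw": 0}]' > m.json && python3 steer.py m.json|egrep 'tcp|ft|open|grip'
```

```text
tcp_pos: [0.3931, 0.2291, -0.0197]
ft_force: [-1.0, -0.6, 7.1]
opening: 0.0436
gripper_force: 29.5
tcp_pos: [0.3949, 0.2302, 0.0981]
ft_force: [-1.3, 0.8, -2.0]
opening: 0.0433
gripper_force: 31.3
```

```bash
echo '[{"jaw": 0, "pos": [-0.1267, -0.1067, 0]}, {"jaw": 0, "pos": [-0.1267, -0.1067, 0]}, {"jaw": 0, "pos": [-0.1267, -0.1067, 0]}, {"jaw": 0, "pos": [-0.1267, -0.1067, 0]}, {"jaw": 0, "pos": [-0.1267, -0.1067, 0]}, {"jaw": 0, "pos": [-0.1267, -0.1067, 0]}, {"jaw": 0, "pos": [0, 0, 0.0667]}, {"jaw": 0, "pos": [0, 0, 0.0333]}, {"jaw": 0}]' > m.json && python3 steer.py m.json|egrep 'tcp|ft|open|grip'
```

```text
tcp_pos: [0.6188, 0.0372, 0.0628]
ft_force: [0.6, -0.3, -0.8]
opening: 0.0432
gripper_force: 31.3
```

In the tool's units: -0.003 m / 0.3 = -0.01, 0.002 m / 0.3 = 0.0067.

```bash
echo '[{"jaw": 0, "pos": [-0.01, 0, 0.01]}, {"jaw": 0, "pos": [0, 0, 0.01]}, {"jaw": 0, "pos": [0, 0, 0.0067]}, {"jaw": 0, "pos": [0, 0, 0.0033]}, {"jaw": 0}]' > m.json && python3 steer.py m.json|egrep 'tcp|ft';echo '[{"jaw": 0, "pos": [0, 0, 0.0033]}, {"jaw": 0, "pos": [0, 0, 0.0033]}, {"jaw": 0}]' > m.json && python3 steer.py m.json|egrep 'tcp|ft'
```

```text
tcp_pos: [0.6234, 0.0364, 0.0554]
ft_force: [0.6, -0.5, -1.5]
tcp_pos: [0.6233, 0.0364, 0.0533]
ft_force: [-0.0, 0.7, -1.0]
```

In the tool's units: 0.001 m / 0.3 = 0.0033.

```bash
echo '[{"jaw": 0, "pos": [0, 0, 0.0033]}, {"jaw": 0, "pos": [0, 0, 0.0033]}, {"jaw": 0}]' > m.json && python3 steer.py m.json|egrep 'tcp|ft';echo '[{"jaw": 0, "pos": [0, 0, 0.0033]}, {"jaw": 0, "pos": [0, 0, 0.0017]}, {"jaw": 0}]' > m.json && python3 steer.py m.json|egrep 'tcp|ft'
```

```text
tcp_pos: [0.6233, 0.0365, 0.0513]
ft_force: [-0.4, -0.2, -1.1]
tcp_pos: [0.6235, 0.0364, 0.0504]
ft_force: [-2.0, -0.1, 5.5]
```

In the tool's units: -0.045 m / 0.3 = -0.15, -0.04 m / 0.3 = -0.1333.

```bash
echo '[{"jaw": 0.065}, {"jaw": 0.065}, {"jaw": 0.065}, {"jaw": 0.065, "pos": [0, 0, -0.0667]}, {"jaw": 0.065, "pos": [0, 0, -0.15]}, {"jaw": 0.06, "pos": [0.1333, -0.1, 0]}, {"jaw": 0.06, "pos": [0.1333, -0.1333, 0]}, {"jaw": 0.06, "pos": [0.1333, -0.1333, 0]}, {"jaw": 0.06, "pos": [0, -0.1333, 0]}, {"jaw": 0.06}]' > m.json && python3 steer.py m.json|egrep 'tcp|ft|open'; python3 v.py p7 200 110 400 260 170 130 300 240
```

```text
tcp_pos: [0.5029, -0.1171, 0.1154]
ft_force: [-0.4, 1.3, 0.2]
opening: 0.0595
lid [272.  138.9] 139 [222.  194.3] 122 0.3 [ 0.6911 -0.0086  0.1155] top@z.053 [ 0.7043 -0.0083]
lid [236.6 142.5] 138 [254.6 208.4] 143 0.7 [0.678  0.0998 0.1146] top@z.053 [0.6901 0.1051]
lid [256.6 161.1] 141 [250.1 188.5] 114 0.7 [0.6212 0.0366 0.1155] top@z.053 [0.6311 0.0393]
```

View pics/p7.png

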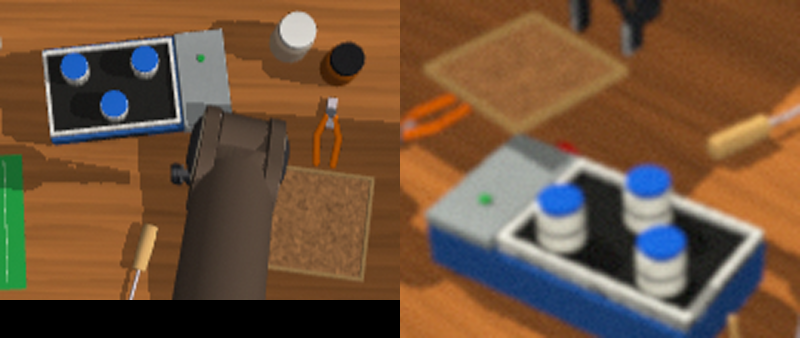

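All three pots stand on the deck with lids home. In the right crop the lids are at (561,200), (648,183) and (660,243). Next, the knob: turn with the shaker and move above it.

In the tool's units: -0.035 m / 0.3 = -0.1167, 0.02 m / 0.3 = 0.0667, -0.122 rad / 2 = -0.061.

```bash
echo '[{"jaw": 0.06, "twist": -0.061}, {"jaw": 0.06, "pos": [-0.1167, -0.0067, 0.0667]}, {"jaw": 0.06, "pos": [-0.1167, -0.0067, 0.0667]}, {"jaw": 0.06}, {"jaw": 0.06}]' > m.json && python3 steer.py m.json|egrep 'tcp|rot|open'
python3 - <<'E'
from h import *
s=read_state();c,sn=np.cos(.122),np.sin(.122);d=np.array([.573,-.112])-s['tcp_pos'][:2]
R=s['eef_rot'];print('tool d',R[:2,:2].T@d)
t=snap('top');sc=snap('scene')
for n,im,roi in(('t',t,(285,160,325,195)),('s',sc,(205,165,245,190))):
    for b in blobs(im,(0,150,60),(8,255,255),4,roi=roi):print(n,b[0],b[1])
E
```

```text
tcp_pos: [0.5728, -0.1078, 0.0745]
eef_rot: [[-0.992, -0.122, -0.001], [-0.122, 0.992, 0.0], [0.001, 0.001, -1.0]]
opening: 0.0601
tool d [ 0.0002941  -0.00415786]
s [223.76470588 177.29411765] 17
```

In the tool's units: 0.03 m / 0.3 = 0.1, -0.004 m / 0.3 = -0.0133.

```bash
echo '[{"jaw": 0.06, "pos": [0, -0.0133, 0]}, {"jaw": 0.06, "pos": [0, 0, 0.1]}, {"jaw": 0.06, "pos": [0, 0, 0.0667]}, {"jaw": 0.06, "pos": [0, 0, 0.05]}, {"jaw": 0.06}]' > m.json && python3 steer.py m.json|egrep 'tcp|ft';echo '[{"jaw": 0.06, "pos": [0, 0, 0.0333]}, {"jaw": 0.06, "pos": [0, 0, 0.03]}, {"jaw": 0.06}, {"jaw": 0}, {"jaw": 0}, {"jaw": 0}, {"jaw": 0}]' > m.json && python3 steer.py m.json 40|egrep 'tcp|ft|open|grip'
```

```text
tcp_pos: [0.573, -0.1131, 0.0093]
ft_force: [-0.0, -0.8, 0.4]
tcp_pos: [0.5741, -0.114, -0.0086]
ft_force: [-2.3, -5.0, 5.2]
opening: 0.031
gripper_force: 39.6
```

In the tool's units: 0.005 m / 0.3 = 0.0167, 0.004 m / 0.3 = 0.0133.

```bash
echo '[{"jaw": 0, "pos": [0.0133, 0, 0]}, {"jaw": 0, "pos": [0.0167, 0, 0]}, {"jaw": 0, "pos": [0.0167, 0, 0]}, {"jaw": 0, "pos": [0.0167, 0, 0]}, {"jaw": 0, "pos": [0.0067, 0, 0]}, {"jaw": 0}]' > m.json && python3 steer.py m.json|egrep 'time|tcp|ft|open|grip'
python3 - <<'E'
from h import *
t=snap('top');s=snap('scene')
for b in blobs(s,(0,150,60),(8,255,255),4,roi=(195,155,250,190)):print(b[0],b[1])
for o in lids(t,s):
    if o[4]<6:print('lid',o[5],o[0])
E
```

```text
time: 37.15
tcp_pos: [0.5543, -0.1166, -0.0085]
ft_force: [2.1, -6.0, 1.7]
opening: 0.0306
gripper_force: 39.8
[225.9047619 175.4047619] 42
lid [ 0.69112288 -0.00861815  0.11548996] [271.99280576 138.87769784]
lid [0.67800842 0.09983761 0.11443552] [236.58695652 142.49275362]
lid [0.62127603 0.03658749 0.11534722] [256.62411348 161.07092199]
```

In the tool's units: 0.002 m / 0.3 = 0.0067.

```bash
echo '[{"jaw": 0, "pos": [0.0067, 0, 0]}, {"jaw": 0}, {"jaw": 0}, {"jaw": 0}, {"jaw": 0}, {"jaw": 0}, {"jaw": 0}, {"jaw": 0}, {"jaw": 0}, {"jaw": 0}, {"jaw": 0}, {"jaw": 0}]' > m.json && python3 steer.py m.json|egrep 'time|tcp|ft|open|grip';echo '[{"jaw": 0}, {"jaw": 0}, {"jaw": 0}, {"jaw": 0}, {"jaw": 0}, {"jaw": 0}, {"jaw": 0}, {"jaw": 0}, {"jaw": 0}]' > m.json && python3 steer.py m.json|egrep 'time|tcp|ft|open|grip'; python3 v.py
```

```text
time: 38.75
tcp_pos: [0.5543, -0.1166, -0.0084]
ft_force: [8.2, -5.5, -3.6]
opening: 0.0306
gripper_force: 40.2
time: 39.88
tcp_pos: [0.5544, -0.1166, -0.0084]
ft_force: [8.3, -5.7, -4.9]
opening: 0.0308
gripper_force: 40.2
lid [272.  138.9] 139 [222.1 194.3] 123 0.2 [ 0.6911 -0.0086  0.1155] top@z.053 [ 0.7043 -0.0083]
lid [236.6 142.5] 138 [254.6 208.4] 142 0.7 [0.678  0.0998 0.1147] top@z.053 [0.6901 0.1051]
lid [256.6 161.1] 141 [250.1 188.5] 113 0.7 [0.6213 0.0366 0.1153] top@z.053 [0.6311 0.0393]
```

The knob was against its out stop (8 N) for about 3 s and the pots held still. Pushing it in.

In the tool's units: -0.006 m / 0.3 = -0.02, -0.002 m / 0.3 = -0.0067.

```bash
echo '[{"jaw": 0, "pos": [-0.02, 0, 0]}, {"jaw": 0, "pos": [-0.02, 0, 0]}, {"jaw": 0, "pos": [-0.02, 0, 0]}, {"jaw": 0, "pos": [-0.0133, 0, 0]}, {"jaw": 0, "pos": [-0.0067, 0, 0]}, {"jaw": 0}]' > m.json && python3 steer.py m.json|egrep 'time|tcp|ft|open|grip'
```

```text
time: 40.72
tcp_pos: [0.574, -0.114, -0.0087]
ft_force: [-4.4, -4.6, 8.6]
opening: 0.0306
gripper_force: 41.3
```

In the tool's units: -0.05 m / 0.3 = -0.1667, 0.04 m / 0.3 = 0.1333, 0.122 rad / 2 = 0.061.

```bash
echo '[{"jaw": 0, "pos": [-0.0033, 0, 0]}, {"jaw": 0}, {"jaw": 0}, {"jaw": 0.06}, {"jaw": 0.06}, {"jaw": 0.06}, {"jaw": 0.06, "pos": [0, 0, -0.1]}, {"jaw": 0.06, "pos": [0, 0, -0.1667]}, {"jaw": 0.06, "pos": [0, 0, -0.1667]}, {"jaw": 0.06, "pos": [0.1333, 0, 0], "twist": 0.061}, {"jaw": 0.06}]' > m.json && python3 steer.py m.json|egrep 'time|tcp|ft|open|rot'; python3 v.py p8 200 110 400 260 170 130 300 240
python3 - <<'E'
from h import *
t=snap('top');s=snap('scene')
for b in blobs(s,(0,150,60),(8,255,255),4,roi=(205,165,245,190)):print(b[0],b[1])
for b in blobs(t,(0,150,80),(8,255,255),4,roi=(285,165,325,195)):print('top',b[0],b[1])
E
```

```text
time: 42.1
tcp_pos: [0.5339, -0.1179, 0.1214]
eef_rot: [[-1.0, 0.003, -0.001], [0.003, 1.0, 0.0], [0.001, 0.0, -1.0]]
ft_force: [1.3, -0.4, 0.6]
opening: 0.0601
lid [272.  138.9] 139 [222.  194.3] 121 0.4 [ 0.6912 -0.0087  0.1154] top@z.053 [ 0.7043 -0.0083]
lid [236.6 142.5] 138 [254.6 208.4] 142 0.7 [0.678  0.0998 0.1147] top@z.053 [0.6901 0.1051]
lid [256.6 161.1] 141 [250.2 188.5] 113 0.6 [0.6212 0.0367 0.1154] top@z.053 [0.6311 0.0393]
lid [261.2 175.7] 134 [250.2 188.5] 113 5.6 [0.5852 0.017  0.0815] top@z.053 [0.5843 0.0237]
[223.94444444 177.33333333] 18
```

View pics/p8.png

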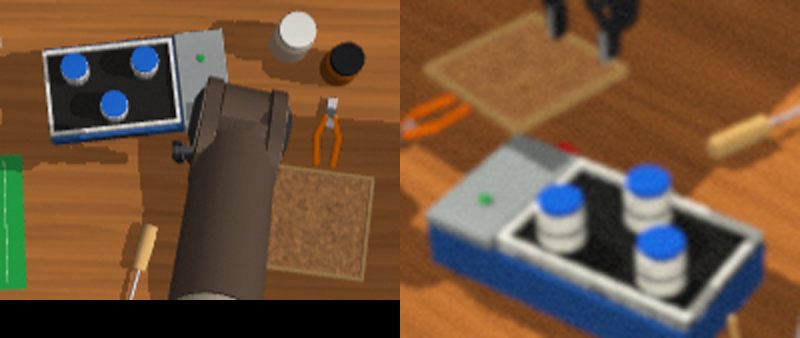

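The knob is in, matching its start position, and the pots are still on the deck. Now I'll take them to the tray, nearest one first, at (0.622, 0.037).

In the tool's units: 0.0385 m / 0.3 = 0.1283, -0.022 m / 0.3 = -0.0733.

```bash
echo '[{"jaw": 0.065, "pos": [-0.0733, 0.1283, 0]}, {"jaw": 0.065, "pos": [-0.0733, 0.1283, 0]}, {"jaw": 0.065, "pos": [-0.0733, 0.1283, 0]}, {"jaw": 0.065, "pos": [-0.0733, 0.1283, 0]}, {"jaw": 0.065, "pos": [0, 0, 0.0667]}, {"jaw": 0.065}]' > m.json && python3 steer.py m.json|egrep 'tcp|ft|open'
```

```text
tcp_pos: [0.6232, 0.037, 0.0986]
ft_force: [-0.2, -0.7, 0.3]
opening: 0.0648
```

In the tool's units: 0.02 m / 0.3 = 0.0667, 0.008 m / 0.3 = 0.0267.

```bash
echo '[{"jaw": 0.065, "pos": [0.005, 0, 0.0667]}, {"jaw": 0.065, "pos": [0, 0, 0.0667]}, {"jaw": 0.065, "pos": [0, 0, 0.0267]}, {"jaw": 0.065}, {"jaw": 0}, {"jaw": 0}, {"jaw": 0}, {"jaw": 0}]' > m.json && python3 steer.py m.json 30|egrep 'tcp|ft|open|grip';echo '[{"jaw": 0, "pos": [0, 0, -0.0667]}, {"jaw": 0, "pos": [0, 0, -0.1333]}, {"jaw": 0, "pos": [0.0833, -0.1667, 0]}, {"jaw": 0, "pos": [0.0833, -0.1667, 0]}, {"jaw": 0, "pos": [0.0667, -0.1667, 0]}, {"jaw": 0, "pos": [0.0667, -0.1667, 0]}, {"jaw": 0, "pos": [0.0667, -0.1667, 0]}, {"jaw": 0, "pos": [0.0667, -0.1667, 0]}, {"jaw": 0, "pos": [0, -0.1633, 0]}, {"jaw": 0, "pos": [0, 0, 0.1]}, {"jaw": 0}]' > m.json && python3 steer.py m.json|egrep 'tcp|ft|open|grip'
```

```text
tcp_pos: [0.6235, 0.0364, 0.054]
ft_force: [-0.8, 0.2, 5.4]
opening: 0.0435
gripper_force: 31.0
tcp_pos: [0.4904, -0.3117, 0.0809]
ft_force: [-0.5, 1.2, -1.3]
opening: 0.0429
gripper_force: 31.0
```

In the tool's units: 0.03 m / 0.3 = 0.1, -0.006 m / 0.3 = -0.02.

```bash
echo '[{"jaw": 0, "pos": [-0.02, 0, 0.0667]}, {"jaw": 0, "pos": [0, 0, 0.1]}, {"jaw": 0, "pos": [0, 0, 0.0833]}, {"jaw": 0, "pos": [0, 0, 0.0333]}, {"jaw": 0, "pos": [0, 0, 0.0067]}, {"jaw": 0}]' > m.json && python3 steer.py m.json|egrep 'tcp|ft';echo '[{"jaw": 0, "pos": [0, 0, 0.0067]}, {"jaw": 0, "pos": [0, 0, 0.0067]}, {"jaw": 0}]' > m.json && python3 steer.py m.json|egrep 'tcp|ft';echo '[{"jaw": 0, "pos": [0, 0, 0.0033]}, {"jaw": 0}]' > m.json && python3 steer.py m.json|egrep 'tcp|ft'
```

```text
tcp_pos: [0.4991, -0.3126, -0.0034]
ft_force: [0.6, 0.5, -0.7]
tcp_pos: [0.4984, -0.3125, -0.008]
ft_force: [0.5, -1.2, -2.0]
tcp_pos: [0.4983, -0.3125, -0.0092]
ft_force: [0.3, -0.0, -1.2]
```

In the tool's units: 0.0015 m / 0.3 = 0.005, 0.001 m / 0.3 = 0.0033.

```bash
echo '[{"jaw": 0, "pos": [0, 0, 0.005]}, {"jaw": 0, "pos": [0, 0, 0.0033]}, {"jaw": 0}]' > m.json && python3 steer.py m.json|egrep 'tcp|ft';echo '[{"jaw": 0, "pos": [0, 0, 0.0033]}, {"jaw": 0}]' > m.json && python3 steer.py m.json|egrep 'tcp|ft'
```

```text
tcp_pos: [0.4983, -0.3124, -0.0117]
ft_force: [-0.5, 0.6, -0.7]
tcp_pos: [0.4984, -0.3125, -0.012]
ft_force: [-2.6, 0.1, 6.9]
```

In the tool's units: -0.05 m / 0.3 = -0.1667, -0.032 m / 0.3 = -0.1067.

```bash
echo '[{"jaw": 0.065}, {"jaw": 0.065}, {"jaw": 0.065}, {"jaw": 0.065, "pos": [0, 0, -0.0833]}, {"jaw": 0.065, "pos": [0, 0, -0.1667]}, {"jaw": 0.065, "pos": [0, 0, -0.1667]}, {"jaw": 0.065, "pos": [-0.1067, 0.1667, 0]}, {"jaw": 0.065, "pos": [-0.1067, 0.1667, 0]}, {"jaw": 0.065, "pos": [-0.1067, 0.1667, 0]}, {"jaw": 0.065, "pos": [-0.1067, 0.1667, 0]}, {"jaw": 0.065, "pos": [-0.1067, 0.1667, 0]}, {"jaw": 0.065, "pos": [-0.1067, 0.1667, 0]}]' > m.json && python3 steer.py m.json|egrep 'tcp|ft|open'; echo '[{"jaw": 0.065}]' > m.json && python3 steer.py m.json|egrep 'tcp|ft'; python3 v.py
```

```text
tcp_pos: [0.6915, -0.011, 0.1124]
ft_force: [1.2, 0.2, 0.4]
opening: 0.0647
tcp_pos: [0.6922, -0.0049, 0.1115]
ft_force: [-0.6, 0.3, -1.1]
lid [236.5 142.5] 137 [254.5 207.9] 156 0.9 [0.6778 0.0996 0.1161] top@z.053 [0.69   0.1052]
lid [366.1 206.1] 126 [196.1 146. ] 47 1.6 [ 0.4964 -0.3134  0.0477] top@z.053 [ 0.4944 -0.3105]
```

In the tool's units: 0.02 m / 0.3 = 0.0667, -0.004 m / 0.3 = -0.0133.

```bash
echo '[{"jaw": 0.065, "pos": [0.0033, -0.0133, 0.0333]}, {"jaw": 0.065, "pos": [0, 0, 0.0667]}, {"jaw": 0.065, "pos": [0, 0, 0.0667]}, {"jaw": 0.065, "pos": [0, 0, 0.025]}, {"jaw": 0.065}, {"jaw": 0}, {"jaw": 0}, {"jaw": 0}, {"jaw": 0}]' > m.json && python3 steer.py m.json|egrep 'tcp|ft|open|grip';echo '[{"jaw": 0, "pos": [0, 0, -0.0667]}, {"jaw": 0, "pos": [0, 0, -0.1333]}, {"jaw": 0, "pos": [0.1333, -0.1467, 0]}, {"jaw": 0, "pos": [0.1333, -0.1467, 0]}, {"jaw": 0, "pos": [0.1333, -0.1467, 0]}, {"jaw": 0, "pos": [0.1333, -0.1467, 0]}, {"jaw": 0, "pos": [0.1333, -0.1467, 0]}, {"jaw": 0, "pos": [0.13, -0.1467, 0]}, {"jaw": 0, "pos": [0, 0, 0.0667]}, {"jaw": 0}]' > m.json && python3 steer.py m.json|egrep 'tcp|ft|open|grip'
```

```text
tcp_pos: [0.6905, -0.016, 0.056]
ft_force: [-0.1, 3.0, 6.2]
opening: 0.0431
gripper_force: 31.2
tcp_pos: [0.4489, -0.2808, 0.0947]
ft_force: [0.3, 1.0, -1.9]
opening: 0.0427
gripper_force: 31.0
```

In the tool's units: 0.03 m / 0.3 = 0.1, 0.015 m / 0.3 = 0.05.

```bash
echo '[{"jaw": 0, "pos": [-0.0067, 0.02, 0.0667]}, {"jaw": 0, "pos": [0, 0, 0.1]}, {"jaw": 0, "pos": [0, 0, 0.1]}, {"jaw": 0, "pos": [0, 0, 0.05]}, {"jaw": 0, "pos": [0, 0, 0.0133]}, {"jaw": 0}]' > m.json && python3 steer.py m.json|egrep 'tcp|ft';echo '[{"jaw": 0, "pos": [0, 0, 0.0067]}, {"jaw": 0, "pos": [0, 0, 0.0033]}, {"jaw": 0}]' > m.json && python3 steer.py m.json|egrep 'tcp|ft'
```

```text
tcp_pos: [0.453, -0.2746, -0.0034]
ft_force: [0.1, 0.1, -1.3]
tcp_pos: [0.4525, -0.2745, -0.0068]
ft_force: [0.2, -0.7, -1.9]
```

In the tool's units: 0.0015 m / 0.3 = 0.005, 0.001 m / 0.3 = 0.0033.

```bash
echo '[{"jaw": 0, "pos": [0, 0, 0.005]}, {"jaw": 0, "pos": [0, 0, 0.0033]}, {"jaw": 0}]' > m.json && python3 steer.py m.json|egrep 'tcp|ft';echo '[{"jaw": 0, "pos": [0, 0, 0.0033]}, {"jaw": 0}]' > m.json && python3 steer.py m.json|egrep 'tcp|ft'
```

```text
tcp_pos: [0.4523, -0.2744, -0.0098]
ft_force: [0.1, 0.7, -1.7]
tcp_pos: [0.4524, -0.2745, -0.01]
ft_force: [-2.2, 1.4, 5.0]
```

In the tool's units: -0.05 m / 0.3 = -0.1667, -0.025 m / 0.3 = -0.0833.

```bash
echo '[{"jaw": 0.065}, {"jaw": 0.065}, {"jaw": 0.065}, {"jaw": 0.065, "pos": [0, 0, -0.0833]}, {"jaw": 0.065, "pos": [0, 0, -0.1667]}, {"jaw": 0.065, "pos": [0, 0, -0.1667]}]' > m.json && python3 steer.py m.json|egrep 'tcp|ft|open'; echo '[{"jaw": 0.065, "pos": [-0.0933, 0.1567, 0]}, {"jaw": 0.065, "pos": [-0.0933, 0.1567, 0]}, {"jaw": 0.065, "pos": [-0.0933, 0.1567, 0]}, {"jaw": 0.065, "pos": [-0.0933, 0.1567, 0]}, {"jaw": 0.065, "pos": [-0.0933, 0.1567, 0]}, {"jaw": 0.065, "pos": [-0.0933, 0.1567, 0]}, {"jaw": 0.065, "pos": [-0.0933, 0.1567, 0]}, {"jaw": 0.065, "pos": [-0.0933, 0.15, 0]}, {"jaw": 0.065}, {"jaw": 0.065}]' > m.json && python3 steer.py m.json|egrep 'tcp|ft'; python3 v.py
```

```text
tcp_pos: [0.4521, -0.2743, 0.1155]
ft_force: [0.1, 0.5, -0.1]
opening: 0.0647
tcp_pos: [0.6762, 0.0987, 0.1138]
ft_force: [-0.3, -1.1, 0.4]
lid [366.1 206.1] 126 [196.6 146.1] 54 1.2 [ 0.496  -0.313   0.0473] top@z.053 [ 0.4944 -0.3105]
lid [354.  219.2] 126 [212.7 144.7] 55 1.3 [ 0.4536 -0.2748  0.0473] top@z.053 [ 0.452  -0.2722]
```

In the tool's units: 0.02 m / 0.3 = 0.0667, -0.001 m / 0.3 = -0.0033.

```bash
echo '[{"jaw": 0.065, "pos": [-0.0033, 0.0033, 0.0667]}, {"jaw": 0.065, "pos": [0, 0, 0.0667]}, {"jaw": 0.065, "pos": [0, 0, 0.05]}, {"jaw": 0.065, "pos": [0, 0, 0.0133]}, {"jaw": 0.065}, {"jaw": 0}, {"jaw": 0}, {"jaw": 0}, {"jaw": 0}]' > m.json && python3 steer.py m.json|egrep 'tcp|ft|open|grip';echo '[{"jaw": 0, "pos": [0, 0, -0.0667]}, {"jaw": 0, "pos": [0, 0, -0.1333]}, {"jaw": 0, "pos": [0.1, -0.1483, 0]}, {"jaw": 0, "pos": [0.1033, -0.1483, 0]}, {"jaw": 0, "pos": [0.1033, -0.1483, 0]}, {"jaw": 0, "pos": [0.1033, -0.1483, 0]}, {"jaw": 0, "pos": [0.1033, -0.1483, 0]}, {"jaw": 0, "pos": [0.1033, -0.1483, 0]}, {"jaw": 0, "pos": [0.1033, -0.1483, 0]}, {"jaw": 0, "pos": [0.1033, -0.1483, 0]}, {"jaw": 0, "pos": [0.1033, -0.1483, 0]}, {"jaw": 0}]' > m.json && python3 steer.py m.json|egrep 'tcp|ft|open|grip'
```

```text
tcp_pos: [0.6784, 0.1004, 0.0564]
ft_force: [0.1, -0.3, 5.2]
opening: 0.0428
gripper_force: 31.1
tcp_pos: [0.3963, -0.3039, 0.1164]
ft_force: [0.3, -0.8, -1.7]
opening: 0.043
gripper_force: 31.0
```

In the tool's units: 0.03 m / 0.3 = 0.1, 0.002 m / 0.3 = 0.0067.

```bash
echo '[{"jaw": 0, "pos": [-0.01, 0.0067, 0.1]}, {"jaw": 0, "pos": [0, 0, 0.1]}, {"jaw": 0, "pos": [0, 0, 0.1]}, {"jaw": 0, "pos": [0, 0, 0.0667]}, {"jaw": 0, "pos": [0, 0, 0.0333]}, {"jaw": 0}, {"jaw": 0}]' > m.json && python3 steer.py m.json|egrep 'tcp|ft';echo '[{"jaw": 0, "pos": [0, 0, 0.0067]}, {"jaw": 0, "pos": [0, 0, 0.0033]}, {"jaw": 0}]' > m.json && python3 steer.py m.json|egrep 'tcp|ft'
```

```text
tcp_pos: [0.4031, -0.2981, -0.0038]
ft_force: [-0.0, 0.1, -1.6]
tcp_pos: [0.4024, -0.2979, -0.0075]
ft_force: [0.3, -0.2, -1.4]
```

In the tool's units: 0.001 m / 0.3 = 0.0033.

```bash
echo '[{"jaw": 0, "pos": [0, 0, 0.0033]}, {"jaw": 0, "pos": [0, 0, 0.0033]}, {"jaw": 0}]' > m.json && python3 steer.py m.json|egrep 'tcp|ft';echo '[{"jaw": 0, "pos": [0, 0, 0.0033]}, {"jaw": 0}]' > m.json && python3 steer.py m.json|egrep 'tcp|ft'
```

```text
tcp_pos: [0.4024, -0.2979, -0.0096]
ft_force: [-0.3, -0.4, -1.2]
tcp_pos: [0.4024, -0.2979, -0.0098]
ft_force: [-3.8, 1.7, 11.3]
```

In the tool's units: -0.06 m / 0.3 = -0.2, -0.05 m / 0.3 = -0.1667.

```bash
echo '[{"jaw": 0.065}, {"jaw": 0.065}, {"jaw": 0.065}, {"jaw": 0.065, "pos": [0, 0, -0.0833]}, {"jaw": 0.065, "pos": [0, 0, -0.1667]}, {"jaw": 0.065, "pos": [0, 0, -0.2]}, {"jaw": 0.065, "pos": [0, 0.1667, -0.0667]}, {"jaw": 0.065, "pos": [0, 0.1667, 0]}, {"jaw": 0.065, "pos": [0, 0.1667, 0]}, {"jaw": 0.065, "pos": [0, 0.1667, 0]}, {"jaw": 0.065, "pos": [0, 0.1667, 0]}]' > m.json && python3 steer.py m.json|egrep 'time|tcp|ft|open'; echo '[{"jaw": 0.065, "pos": [0, 0.1667, 0]}, {"jaw": 0.065, "pos": [0, 0.1667, 0]}, {"jaw": 0.065}, {"jaw": 0.065}]' > m.json && python3 steer.py m.json|egrep 'time|tcp'; python3 v.py p9 200 110 400 260 160 130 270 240
python3 - <<'E'
from h import *
t=snap('top');s=snap('scene')
for b in blobs(s,(0,150,60),(8,255,255),4,roi=(205,165,245,190)):print(b[0],b[1])
for b in blobs(t,(0,150,80),(8,255,255),4,roi=(285,165,325,195)):print('top',b[0],b[1])
E
```

```text
time: 61.25
tcp_pos: [0.4025, -0.0464, 0.1446]
ft_force: [1.9, 0.3, -0.1]
opening: 0.065
time: 61.75
tcp_pos: [0.4025, 0.0516, 0.1443]
lid [366.1 206.1] 126 [196.5 146.2] 53 1.2 [ 0.496 -0.313  0.047] top@z.053 [ 0.4944 -0.3105]
lid [354.  219.2] 126 [212.6 144.8] 54 1.4 [ 0.4537 -0.2749  0.047 ] top@z.053 [ 0.452  -0.2722]
lid [361.4 235.5] 123 [218.  136.3] 53 1.0 [ 0.4024 -0.298   0.0477] top@z.053 [ 0.4013 -0.2958]
[224.2  177.35] 20
top [303.44444444 179.68518519] 54
```

View pics/p9.png

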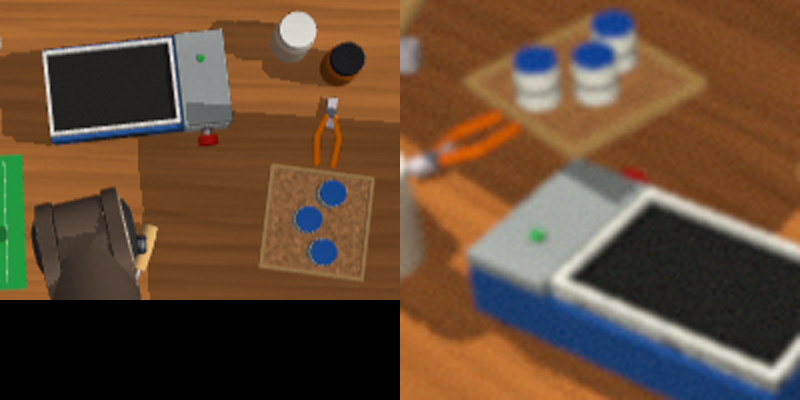

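All three pots stand upright and well inside the tray, at left-crop (333,193), (308,219) and (322,252). The knob is in at the same pixel as the start, (303,180). Handing in.

```bash
python3 -c "
from cell import ctrl, optics, read_state, close_job;print(close_job())"
```

```text
the job is handed in; nothing more can be done
None
```

The job is handed in: all three lids were pressed home, the shaker ran for about three seconds with the pots on the deck, the knob was pushed back in, and all three pots now stand upright in the tray; no verdict came back.

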